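# Seal a serum bottle in the bench screw press with its loose crank

### The job

Seal the glass bottle that stands in the bench press: fit the loose crank right down over the square shaft end on top of the press, and wind it clockwise by its handle for several turns until the rubber stopper is fully home in the bottle neck and the pressing foot bears firmly on it. Stop as soon as the crank goes firm, since forcing it breaks the glass, and leave the press clamped with the crank still down on its shaft. Do the pressing only with the crank, lower the crank on gently, and leave the spare bottle, the beaker and the crimper where they are.

Things in the scene. Friction and masses are not known exactly. Their poses are not given: they have to be found in the camera images.
- shaft: upright steel screw of the press. Its square end, 16 mm across flats and 22 mm tall, stands on a round shoulder 30 mm across. Origin on the screw's axis at the shoulder's top face, where the square begins, 242 mm above the bench; z up, x and y square to the flats. Start angle varies. Clockwise from above lowers the foot, 16 mm a turn. The screw stays where it is left
- crank: the underside of the loose crank: origin at the middle of the hub's underside, axes as crank_hub's. Here is the mouth of its square socket, 17 mm wide, 28 mm deep, with a 1 mm chamfer. Fully down, this underside rests on the shaft's shoulder
- crank_hub (a point): loose crank lying flat on the bench beside the press, handle up, 0.3 kg. This point: centre of its square steel hub (30 x 30 mm, 40 mm tall), 20 mm above its underside. z up, x along the arm to the handle, square to two hub faces. The arm (22 mm wide, 10 mm thick) is flush with the hub's underside and reaches 77 mm from the hub's axis
- crank_handle (a point): centre of the crank's upright black handle, a round grip 23 mm thick and 52 mm tall that turns freely on its pin; its axis is parallel to the hub's, 65 mm from it. It spans 12 to 64 mm above the crank's underside; this point is 38 mm above it
- carriage: travelling carriage of the press with a round pressing foot 32 mm across over the bottle, 80 mm from the screw. Origin: centre of the foot's underside; z up. Start height varies. Winding takes 1 to 2 N at the crank's handle all the way and climbs steeply, within a few degrees, once the stopper is home: each newton more at the handle is 25 N more at the foot; 2 to 4 N more is right, 6 N more breaks the glass
- stopper: rubber stopper started in the bottle's neck: flange 20 mm across and 3.5 mm thick. Origin at the centre of the flange's underside, z up. It stands 6 to 9 mm proud of the rim at first and slides in stiffly (10 N at the foot); home, the flange lies on the rim
- bottle: 50 ml glass serum bottle, 43 mm across, standing in a round nest on the base of the press, under the foot. Origin at the centre of its underside, z up. Its rim is about 73 mm up, but such bottles differ in height by up to 1.5 mm either way, and this is not measured
- spare_mid (a point): bystander: a second serum bottle, already stoppered, standing on the bench; centre, 36 mm up
- beaker_mid (a point): bystander: glass beaker 68 mm across, 90 mm tall; centre, 45 mm up
- crimper_mid (a point): bystander: hand crimper lying on the bench beside the press, on the side where the crank is not: steel head 32 mm across and two grey handles, 175 mm long; this point is between the handles, 30 mm behind the rear of the head
There are look-alikes about, which are no part of the job. Leave any orange or pink look-alike of the crank alone.

How it is judged (in metres and radians):
On the way, in this order (a step that is already met when the one before it is completed fails the run):
1. the crank is fully down on the square shaft end (z of crank_hub in the frame of shaft below 0.0235 m and horizontal distance between crank_hub and shaft below 0.003 m and angle between crank_hub's own z axis and vertical below 0.08 rad), for 0.2 s.
2. the foot has been wound down onto the stopper with the crank on the shaft (contact force between carriage and stopper above 3 N and z of crank_hub in the frame of shaft below 0.027 m and horizontal distance between crank_hub and shaft below 0.005 m), for 0.05 s.
At the end, for the whole second after the job is handed in: the stopper is home in the neck (flange at most 76 mm above the bottle's underside, the foot bearing on it with more than 20 N), the bottle is in its nest under the foot (within 5 mm), and the crank is at rest on the square shaft end, down to within 3.5 mm and centred within 3 mm (z of stopper in the frame of bottle below 0.076 m and contact force between carriage and stopper above 20 N and z of crank_hub in the frame of shaft below 0.0235 m and horizontal distance between crank_hub and shaft below 0.003 m and linear speed of crank below 0.02 m/s and horizontal distance between bottle and carriage below 0.005 m); the robot touches nothing.
It fails at once if the foot presses on the stopper with more than 150 N: the glass breaks (contact force between carriage and stopper above 150 N).
It fails at once if the crank is pushed on the shaft end with more than 40 N while it is not yet down on the square (contact force between crank and shaft above 40 N and z of crank_hub in the frame of shaft above 0.03 m).
It fails at once if the robot pushes the carriage, the stopper or the bottle itself (contact force between any of the arm, the fingers and carriage above 2 N or contact force between any of the arm, the fingers and bottle above 2 N).
It fails at once if a bystander is pushed more than 30 mm (distance of any of spare_mid, beaker_mid, crimper_mid from where it was at the start of the episode above 0.03 m).
It also fails if it takes over 72 s, if anything falls off the work surface, if the arm or the gripper's body presses on something with over 40 N, if the wrist force passes 120 N, or if a joint passes its speed limit or range.

### The arm

A 6-joint arm with a two-finger parallel gripper is mounted at the origin on the work surface. World frame = base frame: x ahead of the robot, y to its left, z up, the work surface at z = 0. Lengths are in mm, angles in rad, forces in N, time in s.
With the tool pointing down it reaches from about 400 to 925 mm from the base axis. Payload 12.5 kg.
Tool frame: the origin (TCP) lies midway between the tips of the shut fingers; the grasp point (between the pads) lies 19 mm behind it; x points along the fingers, y is the direction in which the jaws open and shut, and the axes are right-handed (so a half turn about x gives the same grasp; the last joint's range is limited). The gripper opens to 95 mm and grips with 3 to 60 N. Pads are 20 mm wide; open, the fingers measure 119 mm over their backs; the gripper's body (75 mm by 180 mm) begins 59 mm behind the grasp point.
Start: joints at [-1.28, 0.491, 1.559, -0, 1.092, -0.106], TCP at [241.567, -576.448, 214.661] pointing down, gripper open.
Joint ranges: [-3.1, 3.1], [-0.84, 2.19], [0.05, 2.79], [-1.13, 4.28], [0.06, 2.93], [-2.69, 2.69]. Speed limits (rad/s): [2.22, 2.22, 2.79, 3.14, 3.14, 3.14].

### API

Orientations are given as [roll, pitch, yaw] about the fixed x, y, z axes, in that order (R = Rz(yaw) Ry(pitch) Rx(roll)).
In Python, from cell import sensors, read_camera, get_calibration, order gives the robot as it stands. The module is installed in compiled form; this text tells all that it offers.
- The arm moves only by the tool servo_tool, never from a script. Its argument "steps" is text: rows parted by semicolons, each of 7 numbers parted by spaces: the shift along the tool's x, y, z in mm, then the turn, a rotation vector about the tool's x, y, z in rad, then the finger opening in mm, from 0 to 95.1. A call has exactly 8 rows; each row shifts and turns the pose as measured when the row begins, along the tool's axes as they then stand; what a row does not reach is not made up. A row lasts 1/10 s, in which the tool goes at most 50 mm and 8.59 degrees, less where a joint would pass 70% of its speed; a pose out of reach is approached as far as the arm can. A call is refused whole if a number of a shift passes 50 or a number of a turn 0.15, either way. A call with a gripper value outside its range is refused whole. The fingers move at their own pace and stop on an object; the grip force is fixed at half the most. Time passes only in rows, so rows that do not move let the fingers close, or fill a call up. It gives the time, the measured TCP pose, the force and the opening at its end, in the units of the state.
- sensors.state(): the state, without advancing time (a new reading comes with each control period).
- read_camera(name): name is "scene" or "top"; returns (picture, depth): 384x512x3 uint8, blue, green, red; 384x512 float32, mm along the optical axis (not along the pixel's ray), 0 where there is no reading.
- get_calibration(name): a dict with "mtx" (3x3 intrinsics, pixels), "R" (3x3) and "t" (3): a world point X has camera coordinates R X + t. Camera axes: x right, y down, z forward; pixel columns grow to the right and rows downward; lengths in mm; the calibration is good to about 2 mm. A picture is of the moment at which its call begins. get_calibration takes no time and is no camera call.
- order.job_done(): hands the job in, once; it reports no verdict.
The state is a dict: "t": time; "joints": joint angles; "qvel": joint speeds; "tau": joint torques, N m; "eef_pos": TCP position; "tcp_rot": TCP orientation; "ft_force": force on the tool from outside, world axes, zero at the start; "moment": the same for the moment, N m; "opening": opening from 0.0 (shut) to 1.0 (fully open).
Only numpy, scipy, OpenCV 4.12 (cv2) and the standard library are available. Lean on these libraries where they do the work, as an engineer would, in place of code of your own. Each camera call takes 0.05 s, during which the arm holds its last target.

## Working session

There is one attempt and no reset: what is moved stays moved. The work goes in short steps, Python scripts to look and compute and a tool call to move; the robot and the scene stay as the last step left them, time stands still between calls to the robot, and variables do not carry over. Pictures are saved under pics/ and viewed, and the job is handed in when it is done.

Besides the shell and the picture viewer there is one more tool, called after "Request:" by a JSON object that holds its "fn" and its "kwargs". servo_tool: Moves the arm, as the interface text tells. Its arguments: {"type":"object","properties":{"steps":{"type":"string"}},"required":["steps"]}

```bash
mkdir -p pics; python3 - <<'E'
from cell import sensors, read_camera, get_calibration
import cv2, numpy as np
for n in ("scene","top"):
    p,d=read_camera(n); cv2.imwrite(f"pics/{n}0.png",p); np.savez(f"{n}0.npz",p=p,d=d)
    c=get_calibration(n); print(n,c)
print(sensors.state())
E
```

```text
scene {'mtx': array([[482.68059036,   0.        , 244.85804338],
       [  0.        , 482.68059036, 194.47014245],
       [  0.        ,   0.        ,   1.        ]]), 'R': array([[ 0.5784871 ,  0.81556985, -0.01408899],
       [ 0.57999187, -0.42341302, -0.69593882],
       [-0.57355218,  0.39442013, -0.71796285]]), 't': array([-337.61682895, -193.01700437, 1670.23099487])}
top {'mtx': array([[396.07476814,   0.        , 255.14769921],
       [  0.        , 396.07476814, 192.26149605],
       [  0.        ,   0.        ,   1.        ]]), 'R': array([[ 0.01880981, -0.99946236,  0.02685468],
       [-0.99492599, -0.02136606, -0.09831464],
       [ 0.09883556, -0.02486914, -0.99479297]]), 't': array([ -19.29165419,  561.26710985, 1033.51747204])}
{'t': 0.1, 'joints': array([-1.27956927e+00,  4.91450696e-01,  1.55940181e+00, -2.08798984e-05,
        1.09165916e+00, -1.05602332e-01]), 'qvel': array([-0.00076093, -0.00052285, -0.00022636, -0.00098555, -0.00050038,
       -0.00094455]), 'tau': array([ 5.01595350e-03, -6.13622260e+01, -2.58604521e+01,  6.94945687e-02,
        4.70603909e-02, -6.56257112e-05]), 'eef_pos': array([ 241.5138442 , -576.2216935 ,  214.14577819]), 'tcp_rot': array([-1.65624952,  1.56987713,  1.88218216]), 'ft_force': array([-0.44048919, -0.05082493, -0.35699773]), 'moment': array([-0.0449012 ,  0.00328699,  0.02689385]), 'opening': 0.9993639731583099}
```

View pics/scene0.png

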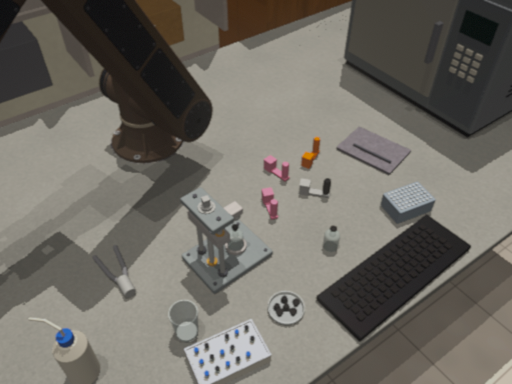

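View pics/top0.png

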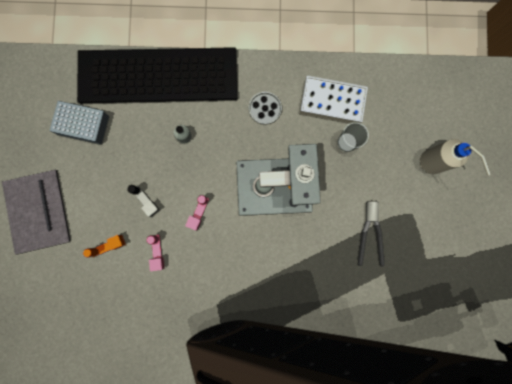

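```bash
cat > h.py <<'E'
import numpy as np, cv2
from cell import get_calibration
def ray(n,u,v,z):
    c=get_calibration(n);K,R,t=c["mtx"],c["R"],c["t"]
    o=-R.T@t; d=R.T@np.linalg.solve(K,[u,v,1.]); s=(z-o[2])/d[2]; return o+s*d
def proj(n,X):
    c=get_calibration(n); p=c["mtx"]@(c["R"]@np.asarray(X,float)+c["t"]); return p[:2]/p[2]
def pts(n,d):
    c=get_calibration(n);K,R,t=c["mtx"],c["R"],c["t"]
    v,u=np.mgrid[:d.shape[0],:d.shape[1]]
    P=np.stack([(u-K[0,2])/K[0,0]*d,(v-K[1,2])/K[1,1]*d,d],-1)
    W=(P-t)@R; W[d==0]=np.nan; return W
E
python3 - <<'E'
from h import *
a=np.load("top0.npz");b=np.load("scene0.npz")
c1=cv2.resize(a["p"][165:235,100:220],None,fx=6,fy=6,interpolation=cv2.INTER_CUBIC)
c1b=cv2.resize(a["p"][130:225,225:335],None,fx=6,fy=6,interpolation=cv2.INTER_CUBIC)
cv2.imwrite("pics/c1.png",c1);cv2.imwrite("pics/c2.png",c1b)
cv2.imwrite("pics/c3.png",cv2.resize(b["p"][120:300,170:350],None,fx=3.3,fy=3.3,interpolation=cv2.INTER_CUBIC))
E
```

```text
(no output)
```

View pics/c1.png

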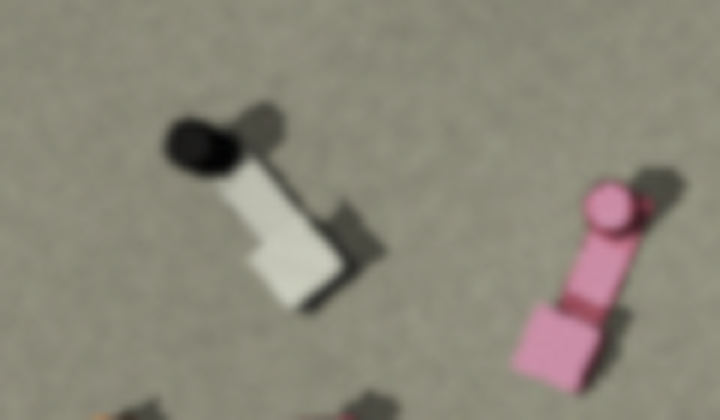

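View pics/c2.png

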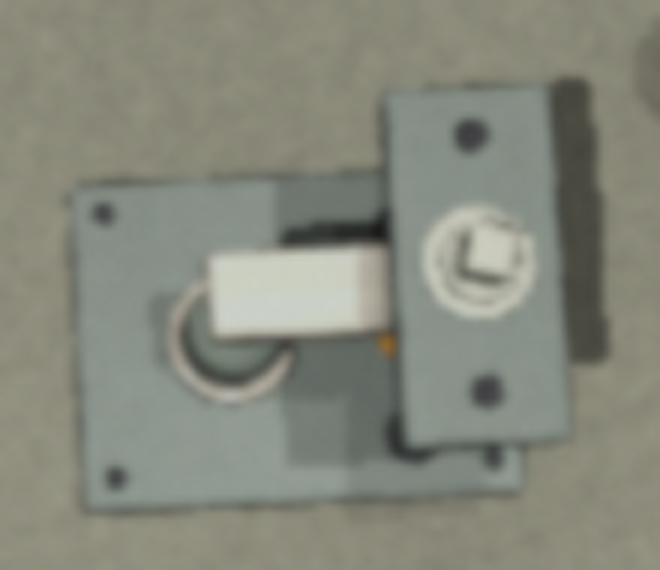

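View pics/c3.png

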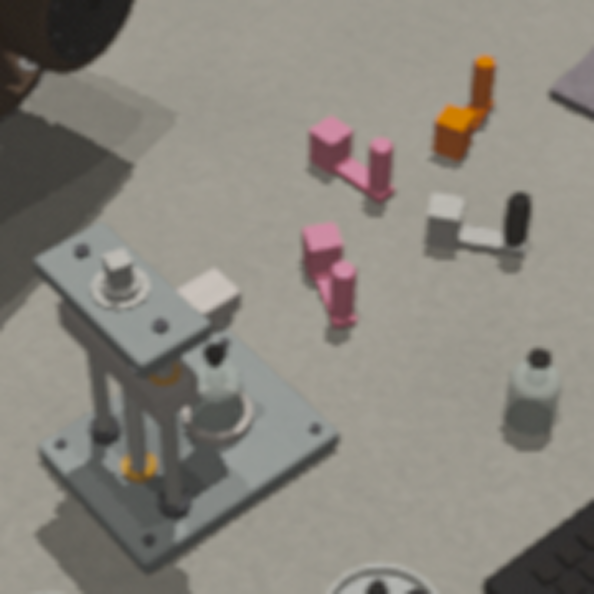

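The four crank shapes in the top view are silver with a black handle (143,199), pink (197,212), pink (155,252) and orange (104,245). Only the silver one has the steel hub and black handle from the description, and the enlarged crops confirm it. The press has its square end near (306,173), and its foot arm points toward +y.

```bash
python3 - <<'E'
from h import *
for n in ("top","scene"):
    f=np.load(n+"0.npz");p,d=f["p"],f["d"];W=pts(n,d)
    def rep(name,u0,u1,v0,v1,zlo,zhi):
        s=np.zeros(d.shape,bool);s[v0:v1,u0:u1]=1
        m=s&(W[...,2]>zlo)&(W[...,2]<zhi)
        q=W[m]; v,u=np.nonzero(m)
        if len(q)<3: print(n,name,"few");return
        r=cv2.minAreaRect(q[:,:2].astype(np.float32))
        print(n,name,len(q),"zmed",np.median(q[:,2]).round(1),"rect",np.round(r[0],1),np.round(r[1],1),round(r[2],1),"mean",q.mean(0).round(1),"pix",u.mean().round(1),v.mean().round(1))
    if n=="top":
        rep("hub",120,165,175,222,34,46); rep("handle",120,165,175,222,50,75)
        rep("sq",285,325,150,200,255,275);rep("shoulder",285,325,150,200,236,248); rep("plate",280,330,140,210,200,236)
        rep("carr",250,300,155,200,100,222)
        rep("pinkA",180,215,185,235,30,75)
        rep("spare",165,195,110,150,30,110); rep("beaker",325,375,115,160,20,110);rep("crim",350,390,190,270,8,50)
    else:
        rep("hub",290,345,165,205,34,46); rep("handle",290,345,165,205,50,75)
        rep("sq",180,235,180,230,258,275);rep("shoulder",180,235,180,230,236,248)
        rep("carr",215,250,195,225,100,222)
        rep("spare",318,345,215,255,30,110)
E
```

```text
top hub 155 zmed 40.0 rect [530.4 286.9] [81.7 30. ] 43.6 mean [516.2 272.   39.8] pix 148.2 206.7
top handle 70 zmed 62.9 rect [560.  310.5] [20.5 20.3] 5.5 mean [559.7 309.8  62.1] pix 132.1 189.0
top sq 67 zmed 264.2 rect [ 584.1 -109.4] [16.  16.1] 83.5 mean [ 583.6 -108.8  263.6] pix 306.4 171.8
top shoulder 200 zmed 238.2 rect [ 582.8 -111.6] [106.6  47. ] 7.2 mean [ 583.8 -108.5  239. ] pix 304.4 173.5
top plate 1451 zmed 233.1 rect [ 584.4 -109.3] [132.2  62.5] 4.2 mean [ 582.6 -108.2  232.8] pix 303.9 174.5
top carr 471 zmed 179.4 rect [568.2 -49.6] [80.3 69.6] 6.3 mean [578.8 -49.4 180. ] pix 275.0 178.7
top pinkA 211 zmed 41.4 rect [504.9 143.5] [30.4 90.3] 68.3 mean [497.  145.6  47.1] pix 196.0 214.8
top spare 222 zmed 55.9 rect [714.1 191.2] [38.9 40.5] 1.9 mean [711.2 188.7  57.8] pix 181.7 132.9
top beaker 703 zmed 48.0 rect [ 728.6 -248. ] [103.5 104.1] 1.0 mean [ 730.5 -263.7   53.8] pix 352.3 130.6
top crim 673 zmed 18.3 rect [ 457.2 -327.3] [ 70.5 171.6] 88.3 mean [ 462.1 -325.2   19.8] pix 372.0 231.8
scene hub 107 zmed 38.7 rect [537.6 287.9] [92.7 36.2] 36.2 mean [526.4 276.9  38.9] pix 308.9 183.8
scene handle 53 zmed 60.7 rect [564.9 313.1] [21.1 23.8] 1.5 mean [565.6 309.8  60.4] pix 326.6 181.5
scene sq 53 zmed 262.6 rect [ 585.3 -108.3] [16.1 18.5] 79.4 mean [ 586.3 -108.7  262.5] pix 205.1 199.0
scene shoulder 132 zmed 239.2 rect [ 581.6 -111.3] [ 55.7 113.4] 88.4 mean [ 590.1 -111.1  239.7] pix 205.9 207.3
scene carr 231 zmed 178.2 rect [609.7 -45.9] [ 45.7 108.1] 64.7 mean [587.1 -32.6 174.2] pix 233.9 210.7
scene spare 243 zmed 53.6 rect [719.1 189.6] [40.3 39.4] 71.7 mean [723.3 185.2  54.2] pix 331.4 235.8
```

```bash
cat >> h.py <<'E'
from scipy.spatial.transform import Rotation as Ro
def toolR(s): return Ro.from_euler("xyz",s["tcp_rot"]).as_matrix()
def move(s,tgt,yawdes=None):
    """remaining shift in tool axes, and turn vec to make tool down w/ jaw(y) direction angle yawdes"""
    R=toolR(s); sh=R.T@(np.asarray(tgt)-s["eef_pos"])
    if yawdes is None: return sh,None
    x=np.array([0,0,-1.]);y=np.array([np.cos(yawdes),np.sin(yawdes),0]);D=np.stack([x,y,np.cross(x,y)],1)
    return sh,Ro.from_matrix(R.T@D).as_rotvec()
E
python3 - <<'E'
from h import *
from cell import sensors
s=sensors.state();R=toolR(s);print(R.round(3),"jaw yaw",np.degrees(np.arctan2(R[1,1],R[0,1])))
f=np.load("top0.npz");p=f["p"]
hsv=cv2.cvtColor(p,cv2.COLOR_BGR2HSV)
for (u,v) in [(149,209),(146,203),(140,195),(133,189),(160,190),(306,172),(298,172),(302,166)]: print(u,v,p[v,u],hsv[v,u])
E
```

```text
[[-0.     0.387 -0.922]
 [ 0.001 -0.922 -0.387]
 [-1.    -0.001 -0.   ]] jaw yaw -67.26279685609542
149 209 [183 197 196] [ 32  18 197]
146 203 [180 194 193] [ 32  18 194]
140 195 [172 187 186] [ 32  20 187]
133 189 [26 26 27] [ 0  9 27]
160 190 [120 137 138] [ 28  33 138]
306 172 [188 203 202] [ 32  19 203]
298 172 [162 175 173] [ 35  19 175]
302 166 [179 194 193] [ 32  20 194]
```

```bash
python3 - <<'E'
from h import *
f=np.load("top0.npz");p=f["p"]
g=p[...,1].astype(np.uint8)
def up(u0,u1,v0,v1,k=8): return cv2.resize(g[v0:v1,u0:u1],None,fx=k,fy=k,interpolation=cv2.INTER_CUBIC)
def topix(c,u0,v0,k=8): return (np.asarray(c)+.5)/k-.5+np.array([u0,v0])
# crank steel
I=up(125,165,180,222); m=(I>162).astype(np.uint8)
cs,_=cv2.findContours(m,0,cv2.CHAIN_APPROX_NONE); c=max(cs,key=cv2.contourArea)
pp=topix(c[:,0],125,180)
W=np.array([ray("top",u,v,40)[:2] for u,v in pp])
# handle dark
m2=(I<75).astype(np.uint8);cs,_=cv2.findContours(m2,0,cv2.CHAIN_APPROX_NONE);c2=max(cs,key=cv2.contourArea)
hp=topix(c2[:,0],125,180); print("handle bbox",hp.min(0),hp.max(0),hp.mean(0))
ap=cv2.approxPolyDP(c,6,True)[:,0];print("poly");
for a in topix(ap,125,180): print(a.round(1),ray("top",*a,40).round(1),ray("top",*a,10).round(1))
o=cv2.cvtColor(I,cv2.COLOR_GRAY2BGR);cv2.drawContours(o,[c],-1,(0,0,255),1);cv2.drawContours(o,[c2],-1,(255,0,0),1)
for i,a in enumerate(ap): cv2.circle(o,tuple(map(int,a)),3,(0,255,0),-1)
J=up(290,322,155,190,12); m=(J>185).astype(np.uint8)*255
cv2.imwrite("pics/d1.png",o);cv2.imwrite("pics/d2.png",J)
# scene handle
E
```

```text
handle bbox [127.1875 182.9375] [145.4375 193.9375] [136.48874654 188.10786011]
poly
[141.3 192.2] [554.1 291.6  40. ] [556.9 299.5  10. ]
[136.7 196.4] [542.6 303.1  40. ] [545.1 311.3  10. ]
[142.8 204.4] [522.  286.2  40. ] [523.8 293.9  10. ]
[141.3 208.7] [510.7 289.6  40. ] [512.3 297.4  10. ]
[147.9 215.6] [493.1 271.6  40. ] [494.2 278.8  10. ]
[155.7 208.4] [512.1 252.2  40. ] [513.7 258.9  10. ]
```

View pics/d1.png

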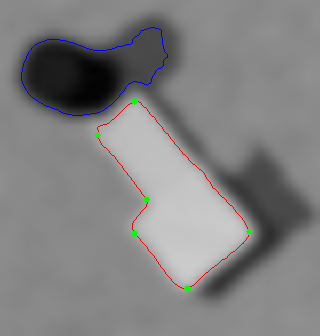

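View pics/d2.png

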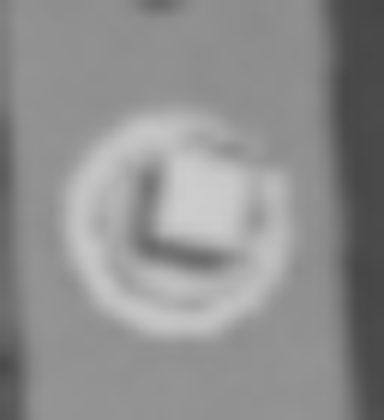

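```bash
cat > fit.py <<'E'
from h import *
from scipy.ndimage import map_coordinates
def edge(n,g,a,b,z,w=3.0,trim=.2,pol=None):
    """refine edge between pixel a,b; returns world line (pt,dir) at plane z via sub-pixel gradient peaks"""
    a=np.array(a,float);b=np.array(b,float);d=(b-a)/np.linalg.norm(b-a);nn=np.array([-d[1],d[0]])
    out=[]
    for t in np.linspace(trim,1-trim,25):
        c=a+t*(b-a);ss=np.arange(-w,w+.01,.1)
        q=c+ss[:,None]*nn
        I=map_coordinates(g,[q[:,1],q[:,0]],order=3)
        G=np.gradient(I)*(pol or 1); G=G if pol else abs(G)
        k=np.argmax(G); 
        if G[k]>0 and 0<k<len(ss)-1: out.append(c+ss[k]*nn)
    out=np.array(out); W=np.array([ray(n,u,v,z)[:2] for u,v in out],np.float32)
    vx,vy,x,y=cv2.fitLine(W,cv2.DIST_HUBER,0,.01,.01).ravel()
    r=(W-[x,y])@np.array([-vy,vx])
    return np.array([x,y]),np.degrees(np.arctan2(vy,vx)),r.std(),out
E
python3 - <<'E'
from fit import *
p=np.load("top0.npz")["p"]; g=p[...,1].astype(float)
for nm,a,b,z in [("hubback",(147.9,215.6),(155.7,208.4),40),("hubleft",(141.3,208.7),(147.9,215.6),40),("armleft",(136.7,196.4),(142.8,204.4),10)]:
    P,an,s,o=edge("top",g,a,b,z);print(nm,P.round(1),an.round(1),s.round(2))
J=lambda x,y:((x+.5)/12-.5+290,(y+.5)/12-.5+155)
for nm,a,b in [("L",J(163,160),J(155,232)),("B",J(160,235),J(240,245)),("T",J(170,150),J(245,162)),("R",J(247,165),J(240,240))]:
    P,an,s,o=edge("top",g,a,b,264,w=1.5);print(nm,P.round(1),an.round(1),s.round(2),o.mean(0))
E
```

```text
hubback [500.6 260. ] -50.3 0.08
hubleft [501.3 281.1] 40.4 0.08
armleft [534.  302.4] 41.7 0.08
L [ 584.8 -101.2] -5.9 0.2 [302.83937309 170.88030071]
B [ 576.5 -108.7] 81.3 0.23 [306.14085844 175.08146583]
T [ 592.6 -109.5] 82.0 0.22 [306.83775707 167.51401833]
R [ 584.7 -116.2] -1.4 0.23 [309.87714293 171.42075556]
```

Request:
{"fn": "servo_tool", "kwargs": {"steps": "-40 -20 -17 0 0 0 95; -40 -20 -17 0 0 0 95; -30 -27 -23 0 0 0 95; 0 -36 -31 0 0 0 95; 0 -36 -31 0 0 0 95; 0 -36 -31 0 0 0 95; 0 -36 -31 0 0 0 95; 0 -36 -31 0 0 0 95"}}

```text
t: 0.9
eef_pos: [342.5, -259.7, 325.9]
tcp_rot: [-1.763, 1.564, 1.768]
ft_force: [1.3, 0.0, -0.7]
opening: 1.0
```

Request:
{"fn": "servo_tool", "kwargs": {"steps": "0 -36 -31 0 0 0 95; 0 -36 -31 0 0 0 95; 0 -36 -31 0 0 0 95; 0 -36 -31 0 0 0 95; 0 -36 -31 0 0 0 95; 0 -36 -31 0 0 0 95; 0 -36 -31 0 0 0 95; 0 -36 -31 0 0 0 95"}}

```text
t: 1.7
eef_pos: [463.3, 117.0, 328.5]
tcp_rot: [-1.932, 1.564, 1.597]
ft_force: [0.8, -1.5, 0.6]
opening: 1.001
```

```bash
cat > g.py <<'E'
import sys
from h import *
from cell import sensors
a=list(map(float,sys.argv[1:]));s=sensors.state()
sh,tu=move(s,a[:3],np.radians(a[3]) if len(a)>3 else None)
R=toolR(s)
print("t",round(s["t"],2),"pos",s["eef_pos"].round(1),"jaw",np.degrees(np.arctan2(R[1,1],R[0,1])).round(2),"J6",s["joints"][5].round(2),"F",s["ft_force"].round(2),"M",s["moment"].round(2),"open",round(s["opening"]*95.1,1));print("shift",sh.round(2),"turn",None if tu is None else tu.round(3))
if tu is not None: print("shift after turn",(Ro.from_rotvec(tu).as_matrix().T@sh).round(2))
E
python3 g.py 511.7 270.3 100 -50
```

```text
t 1.7 pos [463.3 117.  328.5] jaw -67.8 J6 1.29 F [ 0.83 -1.52  0.62] M [-0.05 -0.03 -0.02] open 95.2
shift [ 229.44 -122.25 -102.22] turn [-0.311 -0.003  0.006]
shift after turn [ 228.47  -86.3  -135.61]
```

Request:
{"fn": "servo_tool", "kwargs": {"steps": "0 0 0 -0.104 0 0 95; 0 0 0 -0.104 0 0 95; 0 0 0 -0.103 0 0 95; 30 -21 -34 0 0 0 95; 30 -21 -34 0 0 0 95; 30 -21 -34 0 0 0 95; 30 -21 -33 0 0 0 95; 30 0 0 0 0 0 95"}}

```text
t: 2.5
eef_pos: [512.6, 280.7, 177.9]
tcp_rot: [-2.888, 1.56, 0.971]
ft_force: [-0.2, -0.0, -0.0]
opening: 0.998
```

```bash
python3 g.py 511.7 270.3 100 -50; python3 - <<'E'
from cell import *
import cv2
p,d=read_camera("scene");cv2.imwrite("pics/s1.png",cv2.resize(p[90:240,230:400],None,fx=4,fy=4))
E
```

```text
t 2.5 pos [512.6 280.7 177.9] jaw -48.89 J6 1.23 F [-0.19 -0.02 -0.03] M [ 0.02 -0.05 -0.05] open 94.9
shift [77.76  7.44  8.34] turn [ 0.019 -0.01   0.003]
shift after turn [77.86  7.38  7.41]
```

View pics/s1.png

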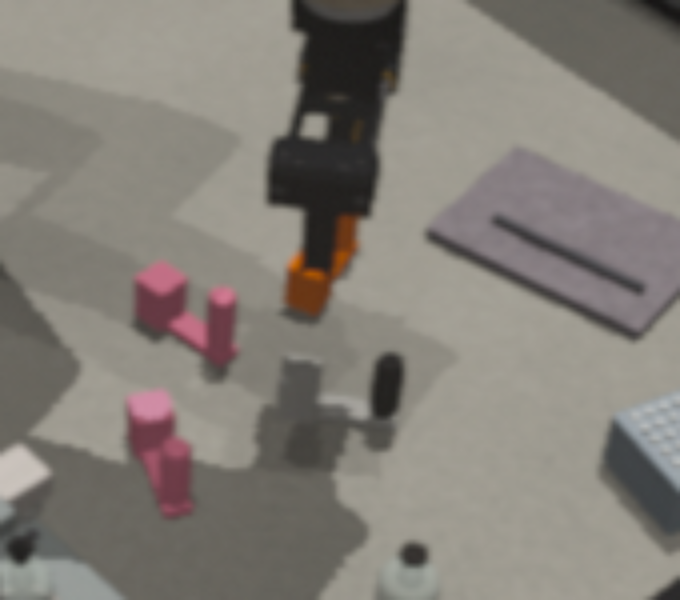

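Request:
{"fn": "servo_tool", "kwargs": {"steps": "30 4 4 0.019 -0.01 0.003 95; 35 4 4 0 0 0 95; 35 0 0 0 0 0 95; 0 0 0 0 0 0 95; 0 0 0 0 0 0 95; 0 0 0 0 0 0 95; 0 0 0 0 0 0 95; 0 0 0 0 0 0 95"}}

```text
t: 3.35
eef_pos: [510.3, 266.2, 76.4]
tcp_rot: [-0.097, 1.566, -2.541]
ft_force: [-0.3, 0.4, 0.5]
opening: 0.997
```

```bash
python3 g.py 511.7 270.3 8 -50
```

```text
t 3.35 pos [510.3 266.2  76.4] jaw -50.03 J6 1.24 F [-0.31  0.4   0.45] M [-0.03 -0.03 -0.02] open 94.8
shift [68.42 -2.16 -4.07] turn [-0.001  0.005  0.   ]
shift after turn [68.44 -2.19 -3.72]
```

Request:
{"fn": "servo_tool", "kwargs": {"steps": "20 -2 -4 0 0.005 0 95; 20 0 0 0 0 0 95; 16 0 0 0 0 0 95; 8 0 0 0 0 0 95; 0 0 0 0 0 0 95; 0 0 0 0 0 0 95; 0 0 0 0 0 0 95; 0 0 0 0 0 0 95"}}

```text
t: 4.15
eef_pos: [515.8, 272.2, 18.2]
tcp_rot: [2.859, 1.558, 0.415]
ft_force: [-0.2, 0.1, 0.9]
opening: 1.0
```

```bash
python3 g.py 511.7 270.3 8 -50
```

```text
t 4.15 pos [515.8 272.2  18.2] jaw -50.01 J6 1.24 F [-0.16  0.12  0.89] M [-0.04  0.03 -0.04] open 95.1
shift [10.15 -1.24  4.47] turn [-0.    -0.012 -0.003]
shift after turn [10.21 -1.21  4.34]
```

Request:
{"fn": "servo_tool", "kwargs": {"steps": "5 -1 3 0 -0.012 -0.003 95; 4 0 0 0 0 0 95; 0 0 0 0 0 0 95; 0 0 0 0 0 0 95; 0 0 0 0 0 0 95; 0 0 0 0 0 0 95; 0 0 0 0 0 0 95; 0 0 0 0 0 0 95"}}

```text
t: 4.95
eef_pos: [513.0, 271.1, 9.3]
tcp_rot: [1.706, 1.57, -0.737]
ft_force: [-0.1, -0.5, 0.2]
opening: 0.998
```

```bash
python3 g.py 511.7 270.3 8 -50
```

```text
t 4.95 pos [513.  271.1   9.3] jaw -50.01 J6 1.25 F [-0.1  -0.53  0.19] M [-0.04 -0.02 -0.04] open 94.9
shift [ 1.28 -0.24  1.49] turn [-0.    -0.    -0.001]
shift after turn [ 1.28 -0.24  1.49]
```

Request:
{"fn": "servo_tool", "kwargs": {"steps": "0 0 1 0 0 0 0; 0 0 0 0 0 0 0; 0 0 0 0 0 0 0; 0 0 0 0 0 0 0; 0 0 0 0 0 0 0; 0 0 0 0 0 0 0; 0 0 0 0 0 0 0; 0 0 0 0 0 0 0"}}

```text
t: 5.75
eef_pos: [512.2, 270.4, 9.4]
tcp_rot: [1.936, 1.57, -0.507]
ft_force: [0.0, -0.1, 0.4]
opening: 0.381
```

```bash
python3 g.py 511.7 270.3 8 -50
```

```text
t 5.75 pos [512.2 270.4   9.4] jaw -50.01 J6 1.25 F [ 0.03 -0.06  0.44] M [ 0.06 -0.04  0.02] open 36.2
shift [ 1.4  -0.29  0.45] turn [-0.    -0.    -0.001]
shift after turn [ 1.4  -0.29  0.45]
```

Request:
{"fn": "servo_tool", "kwargs": {"steps": "0 0 0 0 0 0 0; 0 0 0 0 0 0 0; 0 0 0 0 0 0 0; -10 0 0 0 0 0 0; -20 0 0 0 0 0 0; -30 0 0 0 0 0 0; -40 0 0 0 0 0 0; -40 0 0 0 0 0 0"}}

```text
t: 6.55
eef_pos: [509.1, 269.1, 150.0]
tcp_rot: [-0.276, 1.558, -2.72]
ft_force: [0.9, -0.0, -2.5]
opening: 0.32
```

```bash
python3 g.py 584.5 -108.7 330 -7.5
```

```text
t 6.55 pos [509.1 269.1 150. ] jaw -50.02 J6 1.25 F [ 0.94 -0.01 -2.46] M [-0.06 -0.02  0.01] open 30.4
shift [-178.92  337.3   187.26] turn [-0.742  0.011  0.008]
shift after turn [-180.04  124.06  364.75]
```

Request:
{"fn": "servo_tool", "kwargs": {"steps": "-40 0 0 -0.124 0 0 0; -40 0 0 -0.124 0 0 0; -40 0 0 -0.124 0 0 0; -40 0 0 -0.124 0 0 0; -10 0 0 -0.123 0.005 0 0; 0 0 0 -0.123 0.006 0.008 0; 0 14 41 0 0 0 0; 0 14 41 0 0 0 0"}}

```text
t: 7.35
eef_pos: [526.7, 186.5, 338.1]
tcp_rot: [2.466, 1.559, 0.803]
ft_force: [0.9, 0.1, -2.8]
opening: 0.314
```

```bash
python3 g.py 584.5 -108.7 310 -7.5
```

```text
t 7.35 pos [526.7 186.5 338.1] jaw -5.29 J6 0.31 F [ 0.91  0.06 -2.83] M [-0.08 -0.13 -0.1 ] open 29.9
shift [ 26.1   84.55 288.83] turn [ 0.039 -0.009 -0.007]
shift after turn [ 28.12  95.81 285.1 ]
```

Request:
{"fn": "servo_tool", "kwargs": {"steps": "0 13 39 0.039 -0.009 -0.007 0; 0 14 41 0 0 0 0; 0 14 41 0 0 0 0; 0 14 41 0 0 0 0; 0 14 40 0 0 0 0; 0 13 36 0 0 0 0; 0 4 10 0 0 0 0; 0 0 0 0 0 0 0"}}

```text
t: 8.15
eef_pos: [577.9, -84.5, 341.2]
tcp_rot: [-1.028, 1.569, -2.734]
ft_force: [-0.3, 0.6, -3.1]
opening: 0.316
```

```bash
python3 g.py 584.5 -108.7 310 -7.5
```

```text
t 8.15 pos [577.9 -84.5 341.2] jaw -7.78 J6 -0.12 F [-0.35  0.56 -3.14] M [-0.02 -0.1  -0.01] open 30.1
shift [31.19  9.84 23.04] turn [-0.005  0.001  0.002]
shift after turn [31.19  9.68 23.12]
```

Request:
{"fn": "servo_tool", "kwargs": {"steps": "10 5 12 0 0 0 0; 15 4 9 0 0 0 0; 15 0 2 0 0 0 0; 0 0 0 0 0 0 0; 0 0 0 0 0 0 0; 0 0 0 0 0 0 0; 0 0 0 0 0 0 0; 0 0 0 0 0 0 0"}}

```text
t: 8.95
eef_pos: [583.5, -104.3, 300.7]
tcp_rot: [-0.786, 1.57, -2.486]
ft_force: [0.5, 0.1, -1.9]
opening: 0.316
```

```bash
python3 g.py 584.5 -108.7 290 -7.5; python3 - <<'E'
from cell import *
import cv2, numpy as np
for n in ("scene","top"):
    p,d=read_camera(n);np.savez(n+"1.npz",p=p,d=d)
    q=p[140:250,150:270] if n=="scene" else p[120:220,230:350]
    cv2.imwrite(f"pics/{n}2.png",cv2.resize(q,None,fx=5,fy=5,interpolation=cv2.INTER_CUBIC))
E
```

```text
t 8.95 pos [ 583.5 -104.3  300.7] jaw -7.37 J6 -0.16 F [ 0.53  0.12 -1.87] M [-0.12 -0.07 -0.06] open 30.1
shift [10.67  1.57  4.24] turn [0.002 0.    0.   ]
shift after turn [10.67  1.57  4.24]
```

View pics/scene2.png

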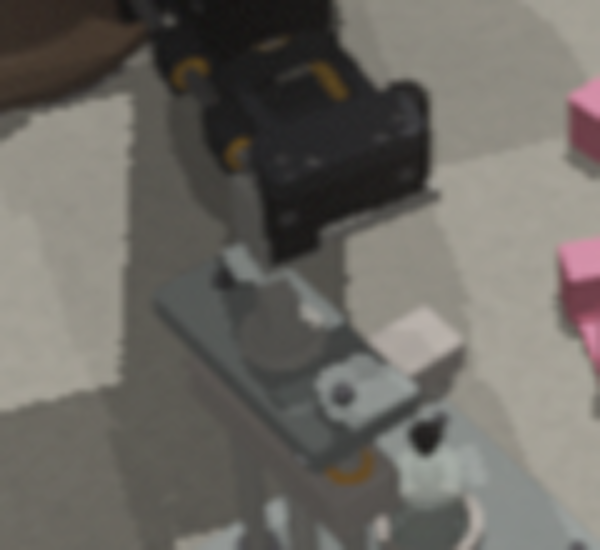

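View pics/top2.png

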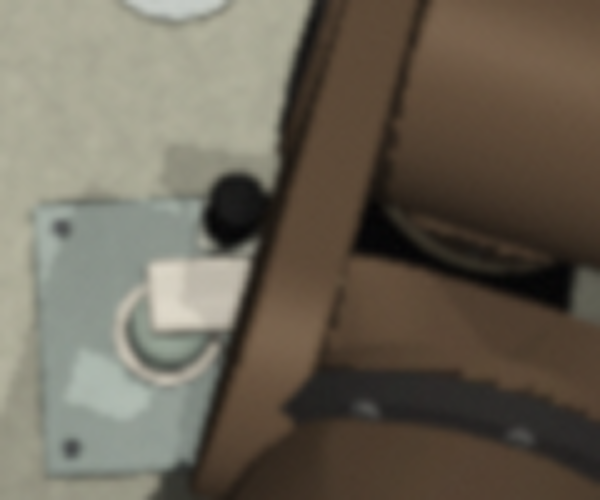

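```bash
python3 - <<'E'
from h import *
p=np.load("top1.npz")["p"]
m=(p.max(2)<60).astype(np.uint8); m[:, :265]=0;m[:,286:]=0;m[:150]=0;m[175:]=0
v,u=np.nonzero(m);print(u.min(),u.max(),v.min(),v.max(),u.mean(),v.mean())
W=pts("top",np.load("top1.npz")["d"]); q=W[m>0]; print(np.nanmedian(q,0)); r=q[q[:,2]>345]; print(len(r),cv2.minAreaRect(r[:,:2].astype(np.float32)))
print(proj("scene",(583.5,-104.3,291)),proj("scene",(583.5,-104.3,331)),proj("scene",(592,-40,329)),proj("scene",(584,-108,264)))
p=np.load("scene1.npz")["p"]
cv2.imwrite("pics/s3.png",cv2.resize(np.clip(p[165:235,180:260].astype(float)*2.2,0,255).astype(np.uint8),None,fx=8,fy=8,interpolation=cv2.INTER_CUBIC))
E
```

```text
271 285 155 174 278.31052631578945 162.9
[584.61021424 -36.22886372 355.182884  ]
158 ((561.9064331054688, -37.920196533203125), (20.802268981933594, 77.35145568847656), 84.83605194091797)
[205.17925422 188.71266455] [203.84355922 175.84149162] [230.35547844 166.86643323] [204.78635027 197.83886426]
```

View pics/s3.png

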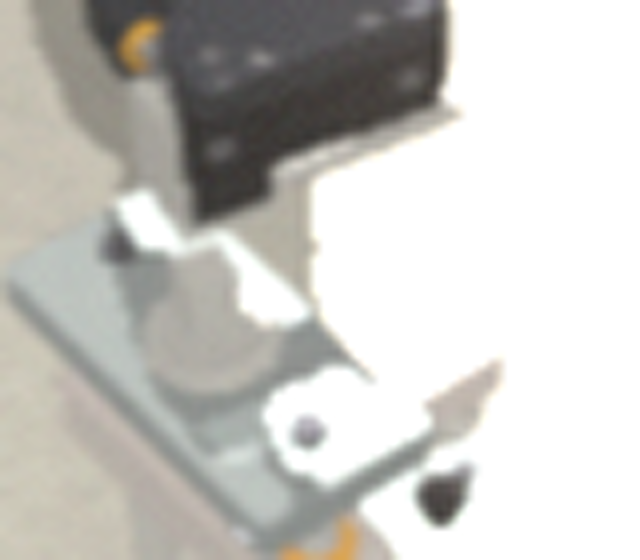

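```bash
python3 - <<'E'
from h import *
f=np.load("top1.npz");p=f["p"];W=pts("top",f["d"])
print(p[150:176,268:290].max(2))
m=np.zeros(p.shape[:2],bool);m[150:176,268:286]=1
q=W[m&(W[...,2]>348)&(W[...,2]<362)&(p.max(2)<70)];print(len(q));
print(q.min(0),q.max(0),np.median(q,0)); print(cv2.minEnclosingCircle(q[:,:2].astype(np.float32)))
E
```

```text
[[145 146 148 149 148 147 147 152 158 160 160 160 163 164 161 156 139  98
   54  36  35  42]
 [143 142 143 144 144 143 141 142 146 148 148 148 149 152 151 147 137 108
   59  35  34  49]
 [142 142 143 142 143 142 139 141 142 142 141 142 144 146 146 145 137 110
   60  32  35  56]
 [141 141 143 144 145 143 139 134 131 129 128 132 140 144 143 142 133 103
   53  33  39  63]
 [140 141 144 145 144 135 120 105  94  91  92 103 120 133 140 139 124  87
   44  33  47  72]
 [141 142 144 143 132 106  74  54  45  44  45  55  76 105 128 135 116  70
   36  35  55  79]
 [141 142 141 133 109  70  38  27  26  26  27  28  38  65 105 127 107  60
   33  40  61  83]
 [139 138 135 118  79  41  28  27  26  27  27  24  23  40  78 105  87  49
   33  47  71  88]
 [128 126 120  99  55  28  28  28  27  27  27  25  23  27  48  65  60  39
   36  56  79  91]
 [123 117 105  84  43  25  28  29  28  28  26  24  21  21  26  33  38  32
   37  59  82  90]
 [146 141 116  82  39  23  28  29  27  28  25  23  22  21  19  21  29  31
   41  64  86  91]
 [156 149 110  60  26  22  27  29  29  28  27  24  23  21  18  22  28  32
   
[... 808 characters left out ...]
0 106  58  33  40  63  84
   91  92  92  93]
 [148 148 148 142 135 135 136 135 133 139 139 121  80  42  33  47  72  88
   93  94  93  93]
 [176 180 184 185 185 186 186 185 180 178 173 142  81  37  36  56  80  93
   95  94  93  94]
 [189 191 192 191 193 193 194 192 190 188 178 143  76  36  40  64  86  96
   96  96  96  95]
 [189 190 190 189 190 189 189 190 190 186 170 125  63  35  47  74  91  98
   98  98  98  96]
 [189 189 189 189 189 189 190 190 190 185 164 111  52  36  57  83  96 100
  100  99  99  98]]
113
[579.60383552 -51.05905881 348.06675905] [600.5001417  -30.24174271 358.80948392] [590.10437512 -39.56333187 354.83168756]
((590.5533447265625, -40.628257751464844), 11.148148536682129)
```

```bash
python3 g.py 585.2 -108 280 -7.5
```

```text
t 9.05 pos [ 583.5 -104.4  300.6] jaw -7.38 J6 -0.16 F [-1.14  0.78 -2.22] M [-0.12 -0.14  0.01] open 30.2
shift [20.62  2.18  3.33] turn [0.002 0.    0.   ]
shift after turn [20.62  2.17  3.34]
```

Request:
{"fn": "servo_tool", "kwargs": {"steps": "5 2 3 0 0 0 0; 8 0 0 0 0 0 0; 5 0 0 0 0 0 0; 0 0 0 0 0 0 0; 0 0 0 0 0 0 0; 0 0 0 0 0 0 0; 0 0 0 0 0 0 0; 0 0 0 0 0 0 0"}}

```text
t: 9.85
eef_pos: [585.2, -108.1, 280.9]
tcp_rot: [-1.067, 1.57, -2.767]
ft_force: [0.7, -0.1, -3.0]
opening: 0.318
```

```bash
python3 g.py 585.2 -108 275 -7.5
```

```text
t 9.85 pos [ 585.2 -108.1  280.9] jaw -7.39 J6 -0.16 F [ 0.66 -0.11 -3.  ] M [-0.13 -0.01  0.06] open 30.2
shift [ 5.87  0.01 -0.08] turn [0.002 0.    0.001]
shift after turn [ 5.87  0.01 -0.08]
```

Lateral position is good. I'll lower in small steps, watching the force.

Request:
{"fn": "servo_tool", "kwargs": {"steps": "2 0 0 0 0 0 0; 2 0 0 0 0 0 0; 2 0 0 0 0 0 0; 1 0 0 0 0 0 0; 1 0 0 0 0 0 0; 1 0 0 0 0 0 0; 1 0 0 0 0 0 0; 1 0 0 0 0 0 0"}}

```text
t: 10.65
eef_pos: [585.4, -108.1, 273.0]
tcp_rot: [1.225, 1.567, -0.475]
ft_force: [-2.6, 0.6, 6.1]
opening: 0.313
```

```bash
python3 g.py 585.2 -108 251.5 -7.5
```

```text
t 10.65 pos [ 585.4 -108.1  273. ] jaw -7.38 J6 -0.16 F [-2.56  0.6   6.12] M [0.03 0.55 0.02] open 29.8
shift [21.5  -0.26 -0.07] turn [ 0.002  0.001 -0.003]
shift after turn [21.5  -0.19 -0.05]
```

Request:
{"fn": "servo_tool", "kwargs": {"steps": "0 -0.8 0 0 0 0 0; 0.5 0 0 0 0 0 0; 1 0 0 0 0 0 0; 1 0 0 0 0 0 0; 1 0 0 0 0 0 0; 1 0 0 0 0 0 0; 0.5 0 0 0 0 0 0; 0 0 0 0 0 0 0"}}

```text
t: 11.45
eef_pos: [584.8, -108.0, 273.1]
tcp_rot: [1.312, 1.562, -0.388]
ft_force: [-1.2, -0.4, 1.3]
opening: 0.318
```

```bash
python3 g.py 585.2 -108 251.5 -7.5
```

```text
t 11.45 pos [ 584.8 -108.   273.1] jaw -7.38 J6 -0.16 F [-1.19 -0.44  1.28] M [-0.01  0.23 -0.02] open 30.3
shift [21.57  0.24 -0.14] turn [ 0.002  0.002 -0.009]
shift after turn [21.57  0.43 -0.09]
```

Request:
{"fn": "servo_tool", "kwargs": {"steps": "0 -0.5 0 0 0 -0.009 0; 1 0 0 0 0 0 0; 1 -0.4 0 0 0 0 0; 1 0 0 0 0 0 0; 1 -0.4 0 0 0 0 0; 1 0 0 0 0 0 0; 1 0 0 0 0 0 0; 1 0 0 0 0 0 0"}}

```text
t: 12.25
eef_pos: [583.5, -108.1, 263.7]
tcp_rot: [-0.839, 1.567, -2.539]
ft_force: [0.4, -0.4, -1.8]
opening: 0.313
```

```bash
python3 g.py 584.5 -108 251.5 -7.5
```

```text
t 12.25 pos [ 583.5 -108.1  263.7] jaw -7.39 J6 -0.16 F [ 0.4  -0.42 -1.81] M [-0.11 -0.14 -0.08] open 29.7
shift [12.17  0.98 -0.21] turn [0.002 0.002 0.002]
shift after turn [12.17  0.95 -0.19]
```

Dropped in: z went from 273 to 263.7 at almost no force. I'll keep lowering.

Request:
{"fn": "servo_tool", "kwargs": {"steps": "2 0 0 0 0 0 0; 2 0 0 0 0 0 0; 2 0 0 0 0 0 0; 2 0 0 0 0 0 0; 1 0 0 0 0 0 0; 1 0 0 0 0 0 0; 1 0 0 0 0 0 0; 0.5 0 0 0 0 0 0"}}

```text
t: 13.05
eef_pos: [583.5, -108.1, 251.3]
tcp_rot: [-0.759, 1.568, -2.459]
ft_force: [-0.8, -0.1, 3.4]
opening: 0.317
```

```bash
python3 g.py 583.5 -108 251.5 -7.5
```

```text
t 13.05 pos [ 583.5 -108.1  251.3] jaw -7.38 J6 -0.16 F [-0.84 -0.14  3.43] M [-0.07  0.21 -0.01] open 30.2
shift [-0.15 -0.04 -0.11] turn [0.002 0.002 0.002]
shift after turn [-0.15 -0.04 -0.11]
```

Request:
{"fn": "servo_tool", "kwargs": {"steps": "0 0 0 0 0 0 95; 0 0 0 0 0 0 95; 0 0 0 0 0 0 95; 0 0 0 0 0 0 95; -20 0 0 0 0 0 95; -30 0 0 0 0 0 95; -30 0 0 0 0 0 95; 0 0 0 0 0 0 95"}}

```text
t: 13.85
eef_pos: [583.6, -107.7, 334.1]
tcp_rot: [-1.081, 1.567, -2.78]
ft_force: [0.0, 0.1, -1.4]
opening: 0.932
```

```bash
python3 g.py 591.8 -44.3 320 -7.5; python3 - <<'E'
from h import *
from cell import *
n="top";p,d=read_camera(n);np.savez(n+"2.npz",p=p,d=d);cv2.imwrite("pics/t3.png",cv2.resize(p[120:220,230:350],None,fx=5,fy=5,interpolation=cv2.INTER_CUBIC))
p2,d2=read_camera("scene");np.savez("scene2.npz",p=p2,d=d2);cv2.imwrite("pics/s4.png",cv2.resize(p2[140:270,150:290],None,fx=5,fy=4.4,interpolation=cv2.INTER_CUBIC))
W=pts(n,d);m=np.zeros(d.shape,bool);m[140:185,260:292]=1
q=W[m&(W[...,2]>298)&(W[...,2]<315)&(p.max(2)<70)];print(len(q));
if len(q)>5: print(q.min(0),q.max(0),np.median(q,0)); print(cv2.minEnclosingCircle(q[:,:2].astype(np.float32)))
E
```

```text
t 13.85 pos [ 583.6 -107.7  334.1] jaw -7.38 J6 -0.16 F [ 0.01  0.06 -1.39] M [-0.03 -0.07 -0.01] open 88.7
shift [ 1.402e+01  4.000e-02 -6.394e+01] turn [0.002 0.002 0.003]
shift after turn [ 14.13  -0.14 -63.91]
97
[579.96465032 -54.06500328 298.32011429] [600.20187533 -33.71388112 309.32571907] [589.38394464 -43.59171725 305.3963279 ]
((589.813720703125, -44.20864486694336), 11.215133666992188)
```

View pics/t3.png

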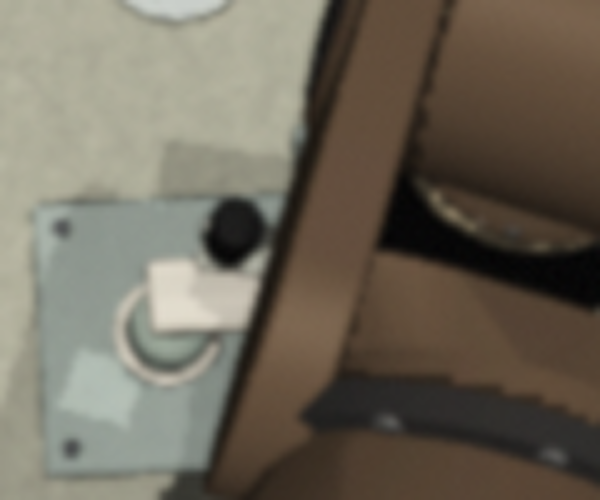

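View pics/s4.png

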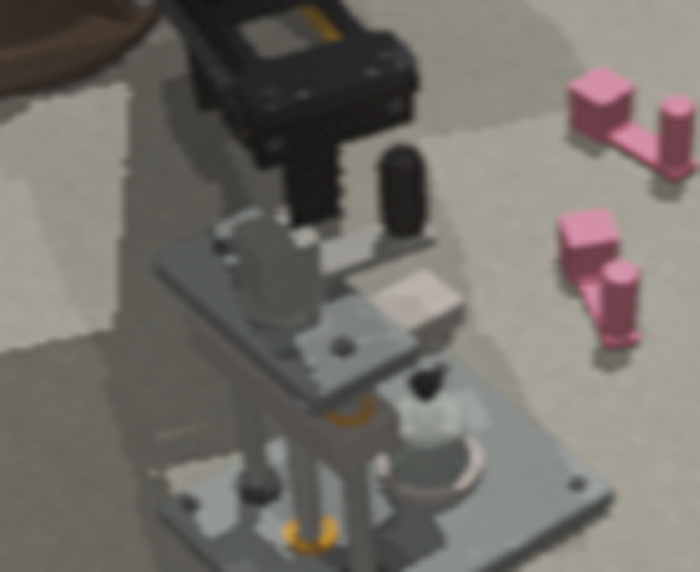

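Request:
{"fn": "servo_tool", "kwargs": {"steps": "0 -0.6 -25 0 0 0 95; 0 0 -25 0 0 0 95; 0 0 -13 0.002 0.002 0.003 95; 0 0 0 0 0 0 95; 0 0 0 0 0 0 95; 0 0 0 0 0 0 95; 0 0 0 0 0 0 95; 0 0 0 0 0 0 95"}}

```text
t: 14.75
eef_pos: [588.8, -45.6, 324.3]
tcp_rot: [-1.65, 1.557, 2.929]
ft_force: [-0.2, 0.3, -0.2]
opening: 1.002
```

```bash
python3 g.py 591.2 -44.3 264 -7.5
```

```text
t 14.75 pos [588.8 -45.6 324.3] jaw -7.65 J6 -0.06 F [-0.24  0.29 -0.23] M [-0.01 -0.11  0.04] open 95.3
shift [60.31  3.07 -1.54] turn [-0.003 -0.001  0.014]
shift after turn [60.35  2.25 -1.6 ]
```

Request:
{"fn": "servo_tool", "kwargs": {"steps": "0 2 -1.5 -0.003 -0.001 0.014 95; 15 0 0 0 0 0 95; 18 0 0 0 0 0 95; 15 0 0 0 0 0 95; 8 0 0 0 0 0 95; 3 0 0 0 0 0 95; 0 0 0 0 0 0 95; 0 0 0 0 0 0 95"}}

```text
t: 15.55
eef_pos: [592.4, -45.9, 265.3]
tcp_rot: [1.511, 1.562, -0.191]
ft_force: [0.1, -0.7, 0.2]
opening: 0.997
```

```bash
python3 g.py 591.2 -44.3 264 -7.5
```

```text
t 15.55 pos [592.4 -45.9 265.3] jaw -7.54 J6 -0.06 F [ 0.12 -0.67  0.2 ] M [-0.06 -0.09 -0.07] open 94.8
shift [ 1.29 -1.43 -1.38] turn [-0.001  0.001 -0.008]
shift after turn [ 1.31 -1.42 -1.38]
```

Request:
{"fn": "servo_tool", "kwargs": {"steps": "0 -1.4 -1.4 0 0 -0.008 0; 0 0 0 0 0 0 0; 0 0 0 0 0 0 0; 0 0 0 0 0 0 0; 0 0 0 0 0 0 0; 0 0 0 0 0 0 0; 0 0 0 0 0 0 0; 0 0 0 0 0 0 0"}}

```text
t: 16.35
eef_pos: [591.6, -44.2, 267.1]
tcp_rot: [1.332, 1.568, -0.37]
ft_force: [0.0, -0.9, -0.1]
opening: 0.378
```

Request:
{"fn": "servo_tool", "kwargs": {"steps": "0 0 0 0 0 0 0; 0 0 0 0 0 0 0; 0 0 0 0 0 0 0; 0 0 0 0 0 0 0; 0 0 0 0 0 0 0; 0 0 0 0 0 0 0; 0 0 0 0 0 0 0; 0 0 0 0 0 0 0"}}

```text
t: 17.15
eef_pos: [591.6, -44.2, 267.0]
tcp_rot: [1.333, 1.568, -0.37]
ft_force: [-0.8, -0.3, 0.9]
opening: 0.235
```

```bash
python3 g.py 591.2 -44.3 264 -7.5
python3 - <<'E'
from h import *
f=np.load("scene0.npz");p=f["p"]
cv2.imwrite("pics/st.png",cv2.resize(p[195:265,205:275],None,fx=8,fy=8,interpolation=cv2.INTER_CUBIC))
W=pts("scene",f["d"]); 
for v in range(218,252,2): print(v,[tuple(W[v,u].round(0)) for u in (232,236,240)])
E
```

```text
t 17.15 pos [591.6 -44.2 267. ] jaw -7.53 J6 -0.05 F [-0.84 -0.28  0.93] M [-0.05 -0.1   0.01] open 22.4
shift [ 3.02 -0.43  0.19] turn [-0.001  0.001 -0.002]
shift after turn [ 3.02 -0.42  0.19]
218 [(np.float64(646.0), np.float64(-77.0), np.float64(231.0)), (np.float64(593.0), np.float64(-31.0), np.float64(151.0)), (np.float64(485.0), np.float64(52.0), np.float64(-4.0))]
220 [(np.float64(648.0), np.float64(-78.0), np.float64(226.0)), (np.float64(593.0), np.float64(-31.0), np.float64(143.0)), (np.float64(492.0), np.float64(48.0), np.float64(-4.0))]
222 [(np.float64(649.0), np.float64(-79.0), np.float64(220.0)), (np.float64(508.0), np.float64(23.0), np.float64(19.0)), (np.float64(516.0), np.float64(32.0), np.float64(21.0))]
224 [(np.float64(568.0), np.float64(-28.0), np.float64(103.0)), (np.float64(575.0), np.float64(-20.0), np.float64(103.0)), (np.float64(522.0), np.float64(27.0), np.float64(22.0))]
226 [(np.float64(574.0), np.float64(-32.0), np.float64(103.0)), (np.float64(581.0), np.float64(-25.0), np.float64(105.0)), (np.float64(528.0), np.float64(23.0), np.float64(21.0))]
228 [(
[... 1441 characters left out ...]
4(591.0), np.float64(-46.0), np.float64(55.0)), (np.float64(598.0), np.float64(-38.0), np.float64(57.0)), (np.float64(599.0), np.float64(-26.0), np.float64(48.0))]
246 [(np.float64(590.0), np.float64(-45.0), np.float64(45.0)), (np.float64(597.0), np.float64(-37.0), np.float64(46.0)), (np.float64(600.0), np.float64(-26.0), np.float64(41.0))]
248 [(np.float64(589.0), np.float64(-45.0), np.float64(35.0)), (np.float64(598.0), np.float64(-38.0), np.float64(39.0)), (np.float64(600.0), np.float64(-27.0), np.float64(34.0))]
250 [(np.float64(590.0), np.float64(-46.0), np.float64(29.0)), (np.float64(598.0), np.float64(-38.0), np.float64(31.0)), (np.float64(605.0), np.float64(-31.0), np.float64(33.0))]
```

View pics/st.png

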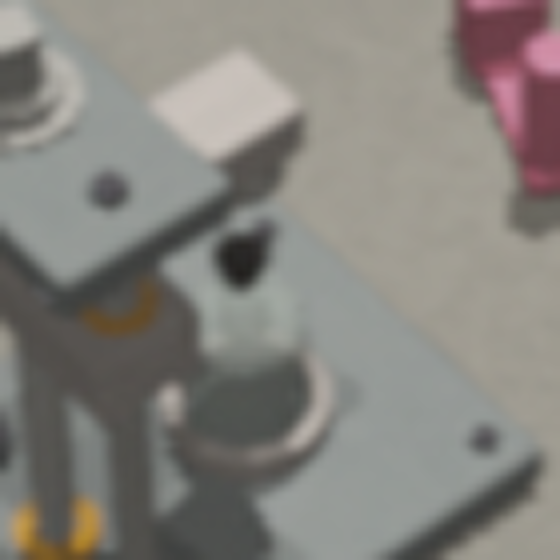

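```bash
cat > w.py <<'E'
import sys
from h import *
from cell import sensors
C=np.array([583.4,-108.7]);Rr=65.0
s=sensors.state();R=toolR(s);P=s["eef_pos"]
def info():
    d=P[:2]-C;th=np.degrees(np.arctan2(d[1],d[0]));r=np.hypot(*d);T=np.radians(th)
    t=np.array([np.sin(T),-np.cos(T)]);u=np.array([np.cos(T),np.sin(T)]);F=s["ft_force"]
    print("t",round(s["t"],2),"th",th.round(2),"r",r.round(2),"z",P[2].round(1),"Ftan(resist)",round(-F[:2]@t,2),"Frad",round(F[:2]@u,2),"Fz",F[2].round(2),"Mz",s["moment"].round(2),"open",round(s["opening"]*95.1,1),"jaw",np.degrees(np.arctan2(R[1,1],R[0,1])).round(2),"tilt",(R[:,0]+[0,0,1])[:2].round(4), "J6",s["joints"][5].round(2))
    return th
if __name__=="__main__":
    th=info(); steps=[float(a) for a in sys.argv[1].split(",")]; gain=float(sys.argv[2]) if len(sys.argv)>2 else 1
    lag=float(sys.argv[3]) if len(sys.argv)>3 else 0
    p=P[:2].copy();rows=[];D=move(s,P,np.radians(-7.5))[1]
    for i,dth in enumerate(steps):
        a=np.radians(th); th-=dth; b=np.radians(th)
        c0=C+Rr*np.array([np.cos(a),np.sin(a)]) if i else P[:2]
        c1=C+Rr*np.array([np.cos(b),np.sin(b)]); d=R.T@np.r_[c1-c0,0]
        k=gain if i else 1.0
        rows.append("%.1f %.1f %.1f %s 0"%(0,d[1]*gain,d[2]*gain,"%.3f %.3f %.3f"%tuple(D) if i==0 else "0 0 0"))
    print("; ".join(rows))
E
python3 w.py 3,6,6,6,6,6,6,3
```

```text
t 17.15 th 82.72 r 65.06 z 267.0 Ftan(resist) 0.8 Frad -0.38 Fz 0.93 Mz [-0.05 -0.1   0.01] open 22.4 jaw -7.53 tilt [ 0.0024 -0.0009] J6 -0.05
0.0 3.4 0.1 -0.001 0.001 -0.002 0; 0.0 6.8 0.7 0 0 0 0; 0.0 6.7 1.4 0 0 0 0; 0.0 6.5 2.1 0 0 0 0; 0.0 6.2 2.7 0 0 0 0; 0.0 5.9 3.4 0 0 0 0; 0.0 5.5 4.0 0 0 0 0; 0.0 2.6 2.2 0 0 0 0
```

Request:
{"fn": "servo_tool", "kwargs": {"steps": "0 3.4 0.1 0 0 0 0; 0 6.8 0.7 0 0 0 0; 0 6.7 1.4 0 0 0 0; 0 6.5 2.1 0 0 0 0; 0 6.2 2.7 0 0 0 0; 0 5.9 3.4 0 0 0 0; 0 5.5 4.0 0 0 0 0; 0 2.6 2.2 0 0 0 0"}}

```text
t: 17.95
eef_pos: [635.2, -68.9, 266.7]
tcp_rot: [-0.582, 1.568, -2.285]
ft_force: [-3.6, -1.2, 2.5]
opening: 0.24
```

```bash
python3 w.py 12,12,12,12,12,12,12,12
```

```text
t 17.95 th 37.53 r 65.33 z 266.7 Ftan(resist) 1.24 Frad -3.59 Fz 2.47 Mz [-0.24  0.74 -0.03] open 22.8 jaw -7.53 tilt [-0.0015 -0.0018] J6 -0.08
0.0 8.3 10.8 -0.001 0.002 0.001 0; 0.0 6.2 12.1 0 0 0 0; 0.0 3.5 13.1 0 0 0 0; 0.0 0.7 13.6 0 0 0 0; 0.0 -2.1 13.4 0 0 0 0; 0.0 -4.9 12.7 0 0 0 0; 0.0 -7.4 11.4 0 0 0 0; 0.0 -9.6 9.6 0 0 0 0
```

Request:
{"fn": "servo_tool", "kwargs": {"steps": "0 8.3 10.8 0 0 0 0; 0 6.2 12.1 0 0 0 0; 0 3.5 13.1 0 0 0 0; 0 0.7 13.6 0 0 0 0; 0 -2.1 13.4 0 0 0 0; 0 -4.9 12.7 0 0 0 0; 0 -7.4 11.4 0 0 0 0; 0 -9.6 9.6 0 0 0 0"}}

```text
t: 18.75
eef_pos: [614.4, -167.5, 266.2]
tcp_rot: [-2.204, 1.555, 2.376]
ft_force: [-6.1, 14.7, 3.0]
opening: 0.238
```

```bash
python3 w.py 12,12,12,12,12,12,12,12
```

```text
t 18.75 th -62.18 r 66.51 z 266.2 Ftan(resist) 1.5 Frad -15.83 Fz 2.99 Mz [2.73 1.06 0.04] open 22.6 jaw -7.54 tilt [-0.0112  0.0108] J6 -0.24
0.0 -12.7 5.4 -0.001 -0.009 0.013 0; 0.0 -13.0 4.1 0 0 0 0; 0.0 -13.5 1.3 0 0 0 0; 0.0 -13.5 -1.6 0 0 0 0; 0.0 -12.9 -4.3 0 0 0 0; 0.0 -11.7 -6.9 0 0 0 0; 0.0 -10.0 -9.2 0 0 0 0; 0.0 -7.9 -11.1 0 0 0 0
```

```bash
python3 - <<'E'
s=open("w.py").read()
s=s.replace("a=np.radians(th); th-=dth;","a=np.radians(th); th-=dth*adv;").replace("d=R.T@np.r_[c1-c0,0]","d=R.T@np.r_[(c1-c0)/(adv if i else 1)-inw*(c1-C)/Rr,0]")
s=s.replace("lag=float(sys.argv[3]) if len(sys.argv)>3 else 0","adv=1.04;inw=float(sys.argv[3]) if len(sys.argv)>3 else 0.3")
open("w.py","w").write(s)
E
python3 w.py 11,11,11,11,11,11,11,11 1 0.3
```

```text
t 18.75 th -62.18 r 66.51 z 266.2 Ftan(resist) 1.5 Frad -15.83 Fz 2.99 Mz [2.73 1.06 0.04] open 22.6 jaw -7.54 tilt [-0.0112  0.0108] J6 -0.24
0.0 -12.3 4.9 -0.001 -0.009 0.013 0; 0.0 -11.9 3.6 0 0 0 0; 0.0 -12.4 1.2 0 0 0 0; 0.0 -12.4 -1.3 0 0 0 0; 0.0 -11.9 -3.7 0 0 0 0; 0.0 -10.9 -6.0 0 0 0 0; 0.0 -9.5 -8.1 0 0 0 0; 0.0 -7.7 -9.8 0 0 0 0
```

Request:
{"fn": "servo_tool", "kwargs": {"steps": "0 -12.3 4.9 0 -0.009 0.013 0; 0 -11.9 3.6 0 0 0 0; 0 -12.4 1.2 0 0 0 0; 0 -12.4 -1.3 0 0 0 0; 0 -11.9 -3.7 0 0 0 0; 0 -10.9 -6.0 0 0 0 0; 0 -9.5 -8.1 0 0 0 0; 0 -7.7 -9.8 0 0 0 0"}}

```text
t: 19.55
eef_pos: [526.9, -141.4, 267.1]
tcp_rot: [1.707, 1.56, -0.001]
ft_force: [-0.2, -1.9, 0.8]
opening: 0.24
```

```bash
python3 w.py 11,11,11,11,11,11,11,11 1 0.3
```

```text
t 19.55 th -149.91 r 65.27 z 267.1 Ftan(resist) 1.52 Frad 1.12 Fz 0.85 Mz [-0.39  0.06  0.01] open 22.8 jaw -7.87 tilt [ 0.0112 -0.    ] J6 -0.25
0.0 -6.4 -11.3 -0.006 -0.001 -0.011 0; 0.0 -4.1 -11.7 0 0 0 0; 0.0 -1.7 -12.3 0 0 0 0; 0.0 0.7 -12.4 0 0 0 0; 0.0 3.2 -12.0 0 0 0 0; 0.0 5.5 -11.1 0 0 0 0; 0.0 7.6 -9.8 0 0 0 0; 0.0 9.4 -8.1 0 0 0 0
```

Request:
{"fn": "servo_tool", "kwargs": {"steps": "0 -6.4 -11.3 -0.006 0 -0.008 0; 0 -4.1 -11.7 0 0 0 0; 0 -1.7 -12.3 0 0 0 0; 0 0.7 -12.4 0 0 0 0; 0 3.2 -12.0 0 0 0 0; 0 5.5 -11.1 0 0 0 0; 0 7.6 -9.8 0 0 0 0; 0 9.4 -8.1 0 0 0 0"}}

```text
t: 20.35
eef_pos: [556.8, -49.5, 267.3]
tcp_rot: [1.157, 1.558, -0.542]
ft_force: [5.5, -15.7, -6.4]
opening: 0.24
```

```bash
python3 w.py 11,11,11,11,11,11,11,11 1 0.3;python3 - <<'E'
from h import *
from cell import *
n="top";p,d=read_camera(n);np.savez(n+"3.npz",p=p,d=d)
cv2.imwrite("pics/t4.png",cv2.resize(p[120:220,230:350],None,fx=5,fy=5))
p2,d2=read_camera("scene");np.savez("scene3.npz",p=p2,d=d2);cv2.imwrite("pics/s5.png",cv2.resize(p2[140:270,170:290],None,fx=5,fy=4.4,interpolation=cv2.INTER_CUBIC))
W=pts(n,d);m=np.zeros(d.shape,bool);m[172:182,260:275]=1
q=W[m];print(q[:,2].round(0))
E
```

```text
t 20.35 th 114.23 r 64.92 z 267.3 Ftan(resist) 1.42 Frad -16.59 Fz -6.36 Mz [-2.97 -1.08  0.05] open 22.8 jaw -7.38 tilt [ 0.0107 -0.0064] J6 -0.07
0.0 11.7 -5.4 0.002 0.005 -0.011 0; 0.0 12.1 -2.8 0 0 0 0; 0.0 12.4 -0.4 0 0 0 0; 0.0 12.2 2.1 0 0 0 0; 0.0 11.6 4.5 0 0 0 0; 0.0 10.5 6.7 0 0 0 0; 0.0 8.9 8.7 0 0 0 0; 0.0 7.0 10.3 0 0 0 0
[604.  20. 572. 571. 571. 573. 573. 574. 573. 575. 574. 576. 574. 574.
 574. 164. 164. 572. 570. 572. 571. 572. 572. 572. 573. 573. 573. 574.
 573. 571. 165. 520. 570. 570. 571. 570. 571. 572. 571. 571. 573. 572.
 573. 574. 574. 162. 566. 567. 570. 569. 571. 569. 570. 571. 570. 570.
 571. 571. 571. 572. 165. 566. 566. 569. 569. 568. 568. 569. 568. 568.
 569. 569. 570. 571. 570. 166. 566. 568. 565. 565. 568. 567. 567. 567.
 568. 568. 568. 570. 569. 569. 164. 564. 564. 566. 564. 565. 565. 567.
 567. 567. 565. 568. 567. 571. 568. 558. 562. 565. 564. 564. 564. 564.
 566. 565. 566. 565. 566. 566. 568. 568. 557. 561. 561. 561. 561. 562.
 562. 564. 564. 563. 563. 564. 566. 565. 566. 556. 560. 559. 560. 561.
 561. 562. 561. 563. 561. 562. 563. 563. 564. 563.]
```

View pics/s5.png

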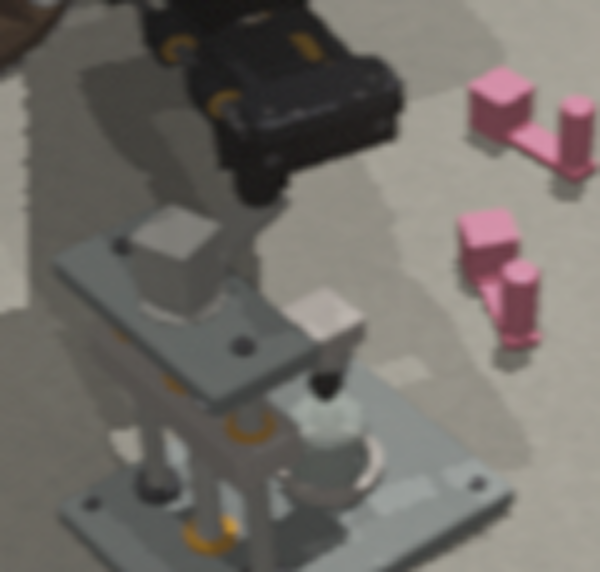

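View pics/t4.png

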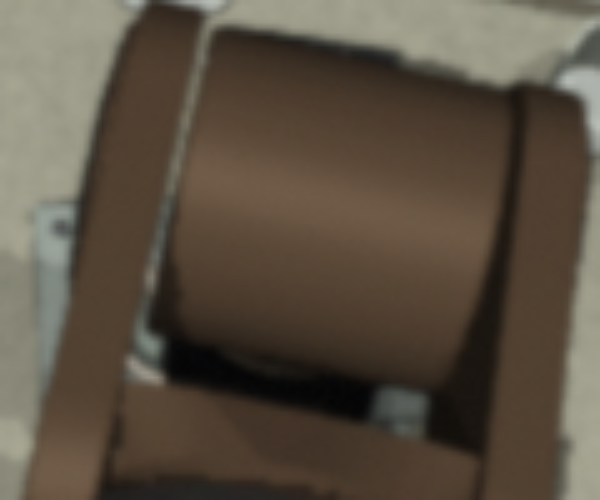

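```bash
python3 - <<'E'
from h import *
f=np.load("scene3.npz");p,d=f["p"],f["d"];W=pts("scene",d)
for v in range(208,236): print(v,[(tuple(W[v,u].round(0).astype(int)),int(p[v,u].mean())) for u in (234,236,238,240)])
cv2.imwrite("pics/s6.png",cv2.resize(p[195:250,215:270],None,fx=10,fy=10,interpolation=cv2.INTER_CUBIC))
E
```

```text
208 [((np.int64(570), np.int64(-21), np.int64(162)), 166), ((np.int64(576), np.int64(-19), np.int64(165)), 167), ((np.int64(579), np.int64(-15), np.int64(166)), 163), ((np.int64(454), np.int64(74), np.int64(-3)), 146)]
209 [((np.int64(573), np.int64(-23), np.int64(162)), 165), ((np.int64(581), np.int64(-22), np.int64(168)), 165), ((np.int64(582), np.int64(-17), np.int64(166)), 171), ((np.int64(461), np.int64(69), np.int64(3)), 154)]
210 [((np.int64(578), np.int64(-27), np.int64(165)), 164), ((np.int64(581), np.int64(-22), np.int64(164)), 164), ((np.int64(583), np.int64(-18), np.int64(164)), 173), ((np.int64(586), np.int64(-14), np.int64(163)), 170)]
211 [((np.int64(582), np.int64(-29), np.int64(166)), 164), ((np.int64(584), np.int64(-25), np.int64(166)), 165), ((np.int64(585), np.int64(-20), np.int64(163)), 176), ((np.int64(588), np.int64(-15), np.int64(162)), 178)]
212 [((np.int64(584), np.int64(-31), np.int64(166)), 164), ((np.int64(589), np.int64(-28), np.int64(167)), 165), ((np.int64(591), np.int64(-24), np.int64(167)), 178), ((np.int64(592), np.int64(-18), np.int64(164)), 175)]

[... 4288 characters left out ...]
p.int64(583), np.int64(-14), np.int64(75)), 159)]
233 [((np.int64(584), np.int64(-34), np.int64(85)), 153), ((np.int64(587), np.int64(-29), np.int64(85)), 151), ((np.int64(586), np.int64(-22), np.int64(79)), 153), ((np.int64(587), np.int64(-17), np.int64(76)), 158)]
234 [((np.int64(581), np.int64(-32), np.int64(77)), 148), ((np.int64(588), np.int64(-30), np.int64(83)), 147), ((np.int64(589), np.int64(-25), np.int64(80)), 149), ((np.int64(589), np.int64(-18), np.int64(75)), 156)]
235 [((np.int64(587), np.int64(-36), np.int64(81)), 146), ((np.int64(589), np.int64(-31), np.int64(79)), 145), ((np.int64(590), np.int64(-25), np.int64(77)), 146), ((np.int64(592), np.int64(-21), np.int64(76)), 154)]
```

View pics/s6.png

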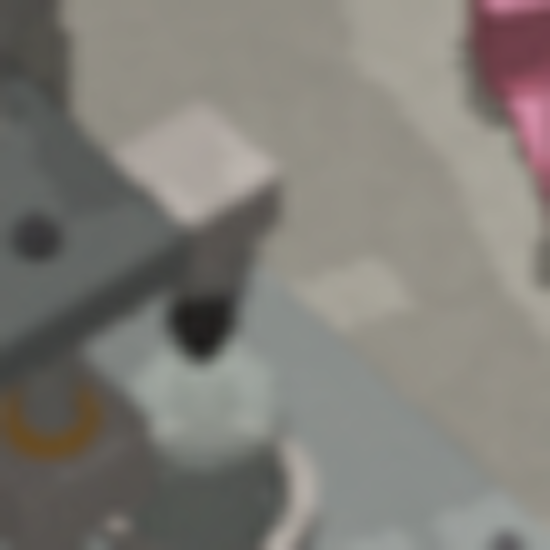

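```bash
sed -i 's/C=np.array(\[583.4,-108.7\])/C=np.array([583.7,-109.3])/' w.py; python3 w.py 11,11,11,11,11,11,11,11 1 0.4
```

```text
t 20.45 th 113.73 r 65.7 z 267.0 Ftan(resist) -0.22 Frad -8.86 Fz -2.48 Mz [-1.68 -0.76 -0.03] open 22.1 jaw -7.35 tilt [ 0.0104 -0.0058] J6 -0.07
0.0 12.2 -4.6 0.003 0.004 -0.011 0; 0.0 12.1 -2.6 0 0 0 0; 0.0 12.4 -0.1 0 0 0 0; 0.0 12.2 2.3 0 0 0 0; 0.0 11.5 4.7 0 0 0 0; 0.0 10.3 6.9 0 0 0 0; 0.0 8.8 8.8 0 0 0 0; 0.0 6.8 10.4 0 0 0 0
```

Request:
{"fn": "servo_tool", "kwargs": {"steps": "0 12.2 -4.6 0.003 0.004 -0.010 0; 0 12.1 -2.6 0 0 0 0; 0 12.4 -0.1 0 0 0 0; 0 12.2 2.3 0 0 0 0; 0 11.5 4.7 0 0 0 0; 0 10.3 6.9 0 0 0 0; 0 8.8 8.8 0 0 0 0; 0 6.8 10.4 0 0 0 0"}}

```text
t: 21.25
eef_pos: [643.3, -82.8, 266.7]
tcp_rot: [-0.972, 1.563, -2.669]
ft_force: [-2.5, 0.8, 2.4]
opening: 0.241
```

```bash
python3 w.py 11,11,11,11,11,11,11,11 1 0.4
```

```text
t 21.25 th 23.95 r 65.18 z 266.7 Ftan(resist) 1.78 Frad -1.96 Fz 2.38 Mz [-0.06  0.55 -0.  ] open 22.9 jaw -7.21 tilt [-0.0067 -0.0034] J6 -0.1
0.0 5.0 11.9 0.005 0.004 0.006 0; 0.0 2.6 12.1 0 0 0 0; 0.0 0.2 12.4 0 0 0 0; 0.0 -2.3 12.2 0 0 0 0; 0.0 -4.7 11.5 0 0 0 0; 0.0 -6.9 10.3 0 0 0 0; 0.0 -8.8 8.8 0 0 0 0; 0.0 -10.4 6.9 0 0 0 0
```

Request:
{"fn": "servo_tool", "kwargs": {"steps": "0 5.0 11.9 0.005 0.004 0.006 0; 0 2.6 12.1 0 0 0 0; 0 0.2 12.4 0 0 0 0; 0 -2.3 12.2 0 0 0 0; 0 -4.7 11.5 0 0 0 0; 0 -6.9 10.3 0 0 0 0; 0 -8.8 8.8 0 0 0 0; 0 -10.4 6.9 0 0 0 0"}}

```text
t: 22.05
eef_pos: [605.8, -171.0, 266.9]
tcp_rot: [2.457, 1.566, 0.753]
ft_force: [-0.3, 5.4, 3.4]
opening: 0.241
```

```bash
python3 w.py 11,11,11,11,11,11,11,11 1 0.4
```

```text
t 22.05 th -70.31 r 65.51 z 266.9 Ftan(resist) 1.55 Frad -5.16 Fz 3.36 Mz [1.27 0.09 0.04] open 22.9 jaw -7.59 tilt [0.0037 0.0035] J6 -0.25
0.0 -12.4 3.9 -0.001 -0.004 -0.003 0; 0.0 -12.3 1.8 0 0 0 0; 0.0 -12.4 -0.7 0 0 0 0; 0.0 -12.0 -3.1 0 0 0 0; 0.0 -11.2 -5.5 0 0 0 0; 0.0 -9.9 -7.6 0 0 0 0; 0.0 -8.2 -9.4 0 0 0 0; 0.0 -6.1 -10.8 0 0 0 0
```

Request:
{"fn": "servo_tool", "kwargs": {"steps": "0 -12.4 3.9 -0.001 -0.004 -0.003 0; 0 -12.3 1.8 0 0 0 0; 0 -12.4 -0.7 0 0 0 0; 0 -12.0 -3.1 0 0 0 0; 0 -11.2 -5.5 0 0 0 0; 0 -9.9 -7.6 0 0 0 0; 0 -8.2 -9.4 0 0 0 0; 0 -6.1 -10.8 0 0 0 0"}}

```text
t: 22.85
eef_pos: [520.9, -128.3, 267.0]
tcp_rot: [1.785, 1.556, 0.08]
ft_force: [10.8, 1.5, -2.5]
opening: 0.243
```

```bash
python3 w.py 11,11,11,11,11,11,11,11 1 0.4
```

```text
t 22.85 th -163.13 r 65.58 z 267.0 Ftan(resist) 1.7 Frad -10.75 Fz -2.53 Mz [ 0.3  -2.08 -0.  ] open 23.1 jaw -7.72 tilt [0.0146 0.0012] J6 -0.24
0.0 -3.3 -12.6 -0.004 -0.003 -0.014 0; 0.0 -1.2 -12.4 0 0 0 0; 0.0 1.3 -12.4 0 0 0 0; 0.0 3.7 -11.9 0 0 0 0; 0.0 6.0 -10.9 0 0 0 0; 0.0 8.0 -9.5 0 0 0 0; 0.0 9.7 -7.7 0 0 0 0; 0.0 11.1 -5.6 0 0 0 0
```

Request:
{"fn": "servo_tool", "kwargs": {"steps": "0 -3.0 -12.6 -0.004 -0.003 -0.012 0; 0 -1.0 -12.4 0 0 0 0; 0 1.5 -12.3 0 0 0 0; 0 3.8 -11.8 0 0 0 0; 0 6.1 -10.8 0 0 0 0; 0 8.1 -9.3 0 0 0 0; 0 9.8 -7.5 0 0 0 0; 0 8.0 -3.8 0 0 0 0"}}

```text
t: 23.65
eef_pos: [565.0, -47.0, 267.0]
tcp_rot: [0.332, 1.569, -1.369]
ft_force: [-2.2, -1.0, 3.8]
opening: 0.236
```

```bash
python3 w.py 5,5,5,5,5,5,5,5 1 0.2;python3 - <<'E'
from h import *
from cell import *
p,d=read_camera("scene");np.savez("scene4.npz",p=p,d=d);cv2.imwrite("pics/s7.png",cv2.resize(p[195:250,215:270],None,fx=10,fy=10,interpolation=cv2.INTER_CUBIC))
W=pts("scene",d)
print(W[214:238,233:238,2].round(0))
E
```

```text
t 23.65 th 106.75 r 65.05 z 267.0 Ftan(resist) 2.41 Frad -0.34 Fz 3.75 Mz [-0.26  0.14  0.04] open 22.5 jaw -7.41 tilt [ 0.0004 -0.0019] J6 -0.07
0.0 5.6 -1.9 0.001 0.002 -0.001 0; 0.0 5.5 -1.4 0 0 0 0; 0.0 5.6 -0.9 0 0 0 0; 0.0 5.7 -0.4 0 0 0 0; 0.0 5.7 0.1 0 0 0 0; 0.0 5.6 0.6 0 0 0 0; 0.0 5.5 1.1 0 0 0 0; 0.0 5.4 1.6 0 0 0 0
[[149. 150. 147. 149. 149.]
 [ nan 143. 149. 147. 150.]
 [150. 147. 148. 145. 148.]
 [151. 150. 147. 151. 148.]
 [228. 145. 150. 148. 146.]
 [227. 145. 148. 148. 146.]
 [222. 145. 147. 145. 142.]
 [221. 148. 147. 141. 140.]
 [147. 146. 143. 136. 138.]
 [143. 141. 140. 136. 134.]
 [139. 137. 134. 133. 131.]
 [137. 134. 132. 130. 123.]
 [134. 130. 120. 122. 120.]
 [128. 120. 119. 118. 118.]
 [112. 113. 117. 113. 106.]
 [104. 102. 105. 103.  92.]
 [ 99.  93.  95.  93.  92.]
 [ 95.  97.  94.  90.  89.]
 [ 89.  90.  95.  92.  91.]
 [ 86.  85.  89.  86.  76.]
 [ 80.  82.  83.  77.  81.]
 [ 79.  75.  80.  75.  79.]
 [ 78.  80.  77.  78.  78.]
 [ 71.  75.  76.  75.  77.]]
```

View pics/s7.png

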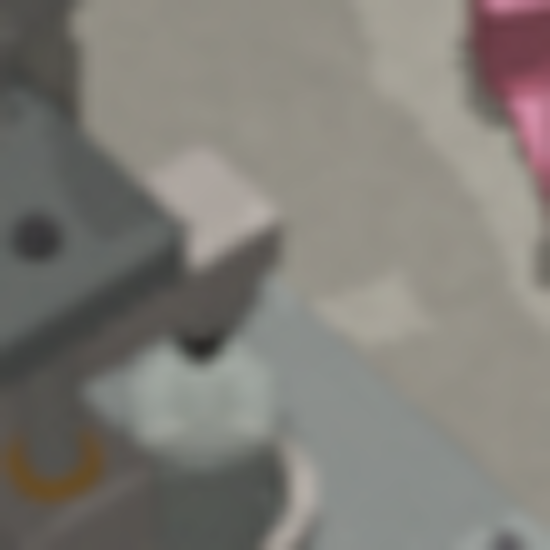

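Request:
{"fn": "servo_tool", "kwargs": {"steps": "0 5.6 -1.9 0 0 0 0; 0 5.5 -1.4 0 0 0 0; 0 5.6 -0.9 0 0 0 0; 0 5.7 -0.4 0 0 0 0; 0 5.7 0.1 0 0 0 0; 0 5.6 0.6 0 0 0 0; 0 5.5 1.1 0 0 0 0; 0 5.4 1.6 0 0 0 0"}}

```text
t: 24.5
eef_pos: [614.3, -52.0, 267.0]
tcp_rot: [1.135, 1.569, -0.565]
ft_force: [-1.8, 0.9, 3.2]
opening: 0.236
```

```bash
python3 w.py 7,7,7,7,7,7,7,7 1 0.3
```

```text
t 24.5 th 61.9 r 64.99 z 267.0 Ftan(resist) 2.03 Frad -0.03 Fz 3.17 Mz [-0.06  0.26  0.01] open 22.4 jaw -7.44 tilt [ 0.0012 -0.0007] J6 -0.06
0.0 7.4 3.7 0.001 0.001 -0.001 0; 0.0 6.6 4.4 0 0 0 0; 0.0 6.0 5.2 0 0 0 0; 0.0 5.3 5.9 0 0 0 0; 0.0 4.5 6.5 0 0 0 0; 0.0 3.6 7.1 0 0 0 0; 0.0 2.7 7.5 0 0 0 0; 0.0 1.7 7.7 0 0 0 0
```

Request:
{"fn": "servo_tool", "kwargs": {"steps": "0 7.0 3.7 0 0 0 0; 0 6.6 4.4 0 0 0 0; 0 6.0 5.2 0 0 0 0; 0 5.3 5.9 0 0 0 0; 0 4.5 6.5 0 0 0 0; 0 3.6 7.1 0 0 0 0; 0 2.7 7.5 0 0 0 0; 0 1.7 7.7 0 0 0 0"}}

```text
t: 25.3
eef_pos: [648.8, -109.2, 267.0]
tcp_rot: [1.404, 1.569, -0.297]
ft_force: [-1.4, 0.8, 2.3]
opening: 0.239
```

```bash
cat > cam.py <<'E'
import sys
from h import *
from cell import *
k=sys.argv[1]
p,d=read_camera("scene");np.savez(f"scene{k}.npz",p=p,d=d);cv2.imwrite(f"pics/z{k}.png",cv2.resize(p[205:245,215:265],None,fx=14,fy=14,interpolation=cv2.INTER_CUBIC))
W=pts("scene",d);q=W[205:226,222:244].reshape(-1,3);print("bar top",np.nanmedian(q[(q[:,2]>100)&(q[:,2]<190)&(q[:,0]<590)&(q[:,0]>555),2]))
E
python3 cam.py 5; python3 w.py 5,5,5,5,5,5,5,5 1 0.3
```

```text
bar top 143.0870332342234
t 25.35 th -1.01 r 65.04 z 267.0 Ftan(resist) -1.27 Frad 0.6 Fz 3.7 Mz [-0.04  0.04 -0.03] open 22.7 jaw -7.49 tilt [ 0.002  -0.0012] J6 -0.14
0.0 0.1 5.9 0.000 0.001 -0.002 0; 0.0 -0.4 5.6 0 0 0 0; 0.0 -0.9 5.6 0 0 0 0; 0.0 -1.4 5.5 0 0 0 0; 0.0 -1.9 5.3 0 0 0 0; 0.0 -2.4 5.1 0 0 0 0; 0.0 -2.9 4.9 0 0 0 0; 0.0 -3.3 4.6 0 0 0 0
```

View pics/z5.png

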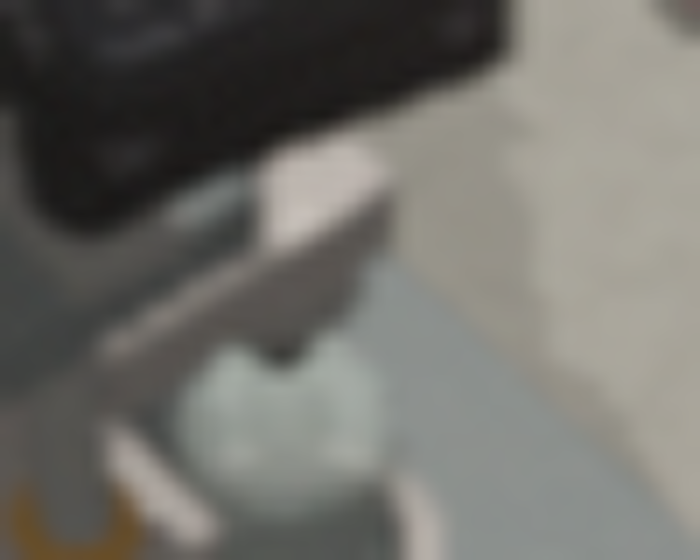

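```bash
python3 - <<'E'
from h import *
print("nest",ray("top",263.7,186.7,20))
c=get_calibration("scene");o=-c["R"].T@c["t"];print("cam",o)
for B in (np.array([590.,-29]),):
    h=(o[:2]-B);h/=np.linalg.norm(h);print(h)
    for u,v,rad in ((235.4,229.3,16),(235.4,231.2,10),(235.4,231.2,8)):
        best=min(np.arange(60,180,.25),key=lambda z:abs((ray("scene",u,v,z)[:2]-B)@h-rad)); print(u,v,rad,best,ray("scene",u,v,best))
f=np.load("scene0.npz")["p"];g=f.mean(2)
print(g[216:242,234:238].round(0))
f=np.load("scene5.npz")["p"];g=f.mean(2);print(g[220:240,232:240].round(0))
E
```

```text
nest [577.9421496  -31.03709906  20.        ]
cam [1265.21990469 -465.14852576 1060.07910326]
[ 0.84000025 -0.54258601]
235.4 229.3 16 122.0 [601.84307256 -40.16818928 122.        ]
235.4 231.2 10 107.25 [596.63038966 -37.08113704 107.25      ]
235.4 231.2 8 105.0 [595.05158985 -36.07030349 105.        ]
[[ 83.  82.  82.  82.]
 [ 84.  83.  84.  84.]
 [ 82.  82.  85.  86.]
 [ 76.  80.  84.  92.]
 [ 88.  99. 109. 122.]
 [119. 138. 141. 142.]
 [137. 147. 137. 122.]
 [132. 134. 116.  96.]
 [ 83.  81.  73.  69.]
 [ 46.  44.  47.  55.]
 [ 40.  40.  41.  55.]
 [ 38.  39.  39.  55.]
 [ 36.  36.  40.  72.]
 [ 40.  36.  55. 104.]
 [ 67.  63.  92. 132.]
 [118. 115. 136. 154.]
 [150. 149. 151. 153.]
 [151. 151. 150. 148.]
 [147. 147. 146. 145.]
 [144. 146. 144. 142.]
 [142. 143. 144. 143.]
 [138. 137. 139. 142.]
 [133. 133. 133. 133.]
 [126. 126. 126. 124.]
 [115. 115. 114. 110.]
 [104. 107. 103.  96.]]
[[ 71. 109. 162. 184. 190. 183. 164. 137.]
 [ 70. 111. 162. 181. 175. 152. 123.  99.]
 [ 80. 113. 145. 150. 132. 107.  90.  86.]
 [101. 114. 116. 107.  94.  86.  84.  85.]
 [113. 103.  92.  87.  85.  85.  84.  86.]
 [ 97.  89.  86.  85.  85.  84.  84.  85.]
 [ 85.  84.  84.  85.  85.  83.  80.  87.]
 [ 83.  83.  82.  83.  82.  82.  84. 100.]
 [ 82.  81.  80.  80.  81.  92. 110. 123.]
 [ 95.  81.  73.  72.  81. 118. 146. 150.]
 [135. 104.  74.  68.  99. 139. 159. 159.]
 [158. 141. 122. 120. 142. 160. 165. 165.]
 [160. 157. 156. 155. 157. 159. 163. 166.]
 [157. 155. 157. 158. 155. 153. 158. 164.]
 [153. 151. 152. 154. 152. 150. 153. 161.]
 [150. 148. 150. 151. 149. 147. 151. 159.]
 [152. 148. 147. 148. 148. 148. 155. 162.]
 [155. 149. 143. 143. 144. 147. 156. 162.]
 [143. 140. 139. 140. 140. 140. 142. 145.]
 [129. 131. 132. 133. 133. 131. 128. 124.]]
```

```bash
python3 - <<'E'
from h import *
c=get_calibration("scene");o=-c["R"].T@c["t"]
B=np.array([577.9,-29.5]);h=(o[:2]-B);h/=np.linalg.norm(h)
def z(u,v,rad): return min(np.arange(60,180,.25),key=lambda z:abs((ray("scene",u,v,z)[:2]-B)@h-rad))
print("foot5",z(235.4,229.3,16),"stop top0",z(235,224.3,-10),"black bottom0 r10",z(235,230.2,10),"r6.5",z(235,230.2,6.5), "now bottom r10",z(235,230.6,10))
f=np.load("top0.npz");W=pts("top",f["d"]);
print("base z",np.nanmedian(W[200:212,250:280,2]))
for k in (0,3,4):
    g=np.load(f"scene{k}.npz")["p"].mean(2); print(k,g[222:233,233:237].round(0).tolist())
E
```

```text
Traceback (most recent call last):
  File "h.py", line 4, in ray
    c=get_calibration(n);K,R,t=c["mtx"],c["R"],c["t"]
ValueError: time passes only in moves, steps and waits
```

```bash
sed -i 's/^from cell import get_calibration/import cell, functools\nget_calibration=functools.lru_cache(None)(cell.get_calibration)/' h.py; python3 - <<'E'
from h import *
c=get_calibration("scene");o=-c["R"].T@c["t"]
B=np.array([577.9,-29.5]);h=(o[:2]-B);h/=np.linalg.norm(h)
def z(u,v,rad): return min(np.arange(60,180,.25),key=lambda z:abs((ray("scene",u,v,z)[:2]-B)@h-rad))
print("foot5",z(235.4,229.3,16),"stop top0",z(235,224.3,-10),"black bottom0 r10",z(235,230.2,10),"r6.5",z(235,230.2,6.5), "now bottom r10",z(235,230.6,10))
f=np.load("top0.npz");W=pts("top",f["d"]);
print("base z",np.nanmedian(W[200:212,250:280,2]))
E
```

```text
foot5 110.25 stop top0 99.5 black bottom0 r10 99.5 r6.5 95.25 now bottom r10 98.0
base z 20.170656686474675
```

Request:
{"fn": "servo_tool", "kwargs": {"steps": "0 0.1 5.9 0 0 0 0; 0 -0.4 5.6 0 0 0 0; 0 -0.9 5.6 0 0 0 0; 0 -1.4 5.5 0 0 0 0; 0 -1.9 5.3 0 0 0 0; 0 -2.4 5.1 0 0 0 0; 0 -2.9 4.9 0 0 0 0; 0 -3.3 4.6 0 0 0 0"}}

```text
t: 26.15
eef_pos: [629.8, -155.1, 267.4]
tcp_rot: [1.282, 1.564, -0.42]
ft_force: [2.4, -0.5, 3.0]
opening: 0.238
```

```bash
python3 w.py 7,7,7,7,7,7,7,7 1 0.3
```

```text
t 26.15 th -44.76 r 64.99 z 267.4 Ftan(resist) 1.31 Frad 2.1 Fz 2.99 Mz [-0.   -0.45 -0.03] open 22.6 jaw -7.5 tilt [ 0.0062 -0.0028] J6 -0.21
0.0 -5.6 6.0 -0.000 0.002 -0.006 0; 0.0 -6.1 5.1 0 0 0 0; 0.0 -6.7 4.2 0 0 0 0; 0.0 -7.2 3.4 0 0 0 0; 0.0 -7.5 2.4 0 0 0 0; 0.0 -7.8 1.4 0 0 0 0; 0.0 -7.9 0.5 0 0 0 0; 0.0 -7.9 -0.6 0 0 0 0
```

Request:
{"fn": "servo_tool", "kwargs": {"steps": "0 -5.6 6.0 0 0.002 -0.006 0; 0 -6.1 5.1 0 0 0 0; 0 -6.7 4.2 0 0 0 0; 0 -7.2 3.4 0 0 0 0; 0 -7.5 2.4 0 0 0 0; 0 -7.8 1.4 0 0 0 0; 0 -7.9 0.5 0 0 0 0; 0 -7.9 -0.6 0 0 0 0"}}

```text
t: 26.95
eef_pos: [564.7, -171.8, 267.2]
tcp_rot: [-1.727, 1.57, 2.853]
ft_force: [2.2, 0.9, 2.3]
opening: 0.245
```

```bash
python3 w.py 5,5,5,5,5,5,5,5 1 0.3; python3 cam.py 6
```

```text
t 26.95 th -106.93 r 65.33 z 267.2 Ftan(resist) 1.81 Frad -1.5 Fz 2.31 Mz [ 0.4  -0.63  0.  ] open 23.3 jaw -7.55 tilt [-0.0011  0.0003] J6 -0.28
0.0 -5.6 -1.8 -0.001 -0.000 0.001 0; 0.0 -5.3 -2.0 0 0 0 0; 0.0 -5.1 -2.4 0 0 0 0; 0.0 -4.9 -2.9 0 0 0 0; 0.0 -4.6 -3.3 0 0 0 0; 0.0 -4.3 -3.7 0 0 0 0; 0.0 -3.9 -4.1 0 0 0 0; 0.0 -3.5 -4.4 0 0 0 0
bar top 138.79171507204492
```

View pics/z6.png

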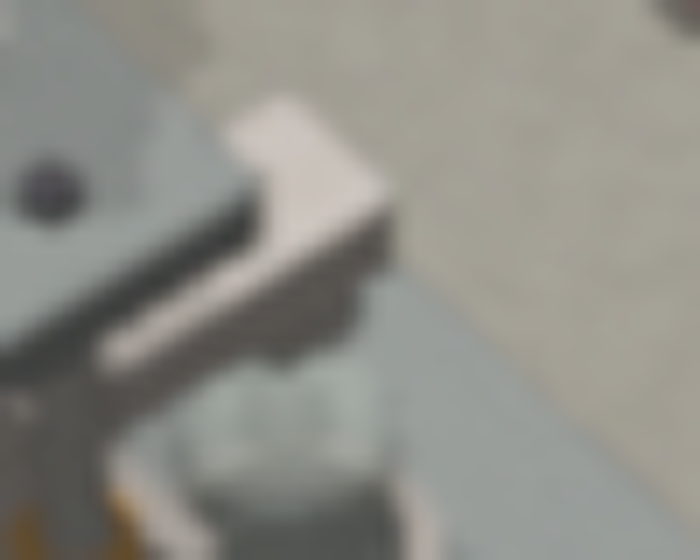

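Request:
{"fn": "servo_tool", "kwargs": {"steps": "0 -5.6 -1.8 0 0 0 0; 0 -5.3 -2.0 0 0 0 0; 0 -5.1 -2.4 0 0 0 0; 0 -4.9 -2.9 0 0 0 0; 0 -4.6 -3.3 0 0 0 0; 0 -4.3 -3.7 0 0 0 0; 0 -3.9 -4.1 0 0 0 0; 0 -3.5 -4.4 0 0 0 0"}}

```text
t: 27.8
eef_pos: [526.6, -140.4, 267.5]
tcp_rot: [-1.032, 1.567, -2.734]
ft_force: [0.3, -2.2, 3.3]
opening: 0.237
```

```bash
python3 w.py 4,4,4,4,4,4,4,4 1 0.2
```

```text
t 27.8 th -151.42 r 65.07 z 267.5 Ftan(resist) 2.08 Frad 0.76 Fz 3.28 Mz [-0.3  -0.34  0.02] open 22.6 jaw -7.53 tilt [-0.0031 -0.0013] J6 -0.25
0.0 -2.4 -4.1 -0.000 0.002 0.003 0; 0.0 -2.1 -4.0 0 0 0 0; 0.0 -1.8 -4.2 0 0 0 0; 0.0 -1.5 -4.3 0 0 0 0; 0.0 -1.2 -4.4 0 0 0 0; 0.0 -0.8 -4.5 0 0 0 0; 0.0 -0.5 -4.5 0 0 0 0; 0.0 -0.2 -4.5 0 0 0 0
```

Request:
{"fn": "servo_tool", "kwargs": {"steps": "0 -2.4 -4.1 0 0 0 0; 0 -2.1 -4.0 0 0 0 0; 0 -1.8 -4.2 0 0 0 0; 0 -1.5 -4.3 0 0 0 0; 0 -1.2 -4.4 0 0 0 0; 0 -0.8 -4.5 0 0 0 0; 0 -0.5 -4.5 0 0 0 0; 0 0 0 0 0 0 0"}}

```text
t: 28.6
eef_pos: [518.8, -105.3, 267.5]
tcp_rot: [-1.357, 1.566, -3.058]
ft_force: [-1.4, -1.0, 2.8]
opening: 0.241
```

```bash
python3 w.py 3,3,3,3,3,3,3,3 1 0.15;python3 cam.py 7
```

```text
t 28.6 th 176.43 r 64.98 z 267.5 Ftan(resist) 1.06 Frad 1.36 Fz 2.84 Mz [-0.16  0.07  0.03] open 22.9 jaw -7.47 tilt [-0.0049 -0.0004] J6 -0.19
0.0 -0.0 -3.5 0.000 0.001 0.005 0; 0.0 0.2 -3.4 0 0 0 0; 0.0 0.4 -3.4 0 0 0 0; 0.0 0.6 -3.4 0 0 0 0; 0.0 0.7 -3.3 0 0 0 0; 0.0 0.9 -3.3 0 0 0 0; 0.0 1.1 -3.2 0 0 0 0; 0.0 1.3 -3.2 0 0 0 0
bar top 135.2897743335378
```

View pics/z7.png

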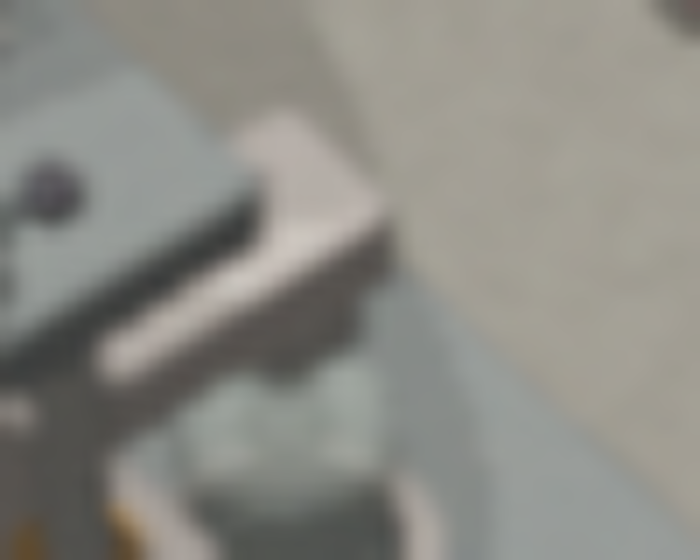

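Request:
{"fn": "servo_tool", "kwargs": {"steps": "0 0 -3.5 0 0.001 0.005 0; 0 0.2 -3.4 0 0 0 0; 0 0.4 -3.4 0 0 0 0; 0 0.6 -3.4 0 0 0 0; 0 0.7 -3.3 0 0 0 0; 0 0.9 -3.3 0 0 0 0; 0 1.1 -3.2 0 0 0 0; 0 1.3 -3.2 0 0 0 0"}}

```text
t: 29.45
eef_pos: [527.2, -77.3, 267.3]
tcp_rot: [-1.964, 1.569, 2.617]
ft_force: [-4.1, 0.5, 5.1]
opening: 0.239
```

```bash
python3 w.py 2,2,2,2,2,2,2,2 1 0.1
```

```text
t 29.45 th 150.44 r 64.94 z 267.3 Ftan(resist) 1.58 Frad 3.8 Fz 5.1 Mz [-0.01  0.45 -0.01] open 22.7 jaw -7.49 tilt [-0.002   0.0011] J6 -0.14
0.0 1.0 -2.2 0.000 -0.001 0.002 0; 0.0 1.1 -2.0 0 0 0 0; 0.0 1.1 -2.0 0 0 0 0; 0.0 1.2 -1.9 0 0 0 0; 0.0 1.3 -1.9 0 0 0 0; 0.0 1.3 -1.8 0 0 0 0; 0.0 1.4 -1.8 0 0 0 0; 0.0 1.5 -1.7 0 0 0 0
```

Request:
{"fn": "servo_tool", "kwargs": {"steps": "0 0.9 -2.2 0 0 0 0; 0 1.0 -2.0 0 0 0 0; 0 1.0 -2.0 0 0 0 0; 0 1.1 -2.0 0 0 0 0; 0 1.2 -1.9 0 0 0 0; 0 1.2 -1.9 0 0 0 0; 0 1.3 -1.9 0 0 0 0; 0 1.4 -1.8 0 0 0 0"}}

```text
t: 30.25
eef_pos: [539.9, -61.4, 267.2]
tcp_rot: [-2.428, 1.569, 2.154]
ft_force: [-3.2, 1.1, 3.7]
opening: 0.24
```

```bash
python3 w.py 1,1,1,1,1,1,1,1 1 0.0
```

```text
t 30.25 th 132.45 r 64.96 z 267.2 Ftan(resist) 1.61 Frad 2.92 Fz 3.73 Mz [-0.08  0.22 -0.01] open 22.9 jaw -7.49 tilt [-0.0009  0.0013] J6 -0.11
0.0 0.7 -0.9 0.000 -0.001 0.001 0; 0.0 0.8 -0.8 0 0 0 0; 0.0 0.8 -0.8 0 0 0 0; 0.0 0.8 -0.8 0 0 0 0; 0.0 0.8 -0.8 0 0 0 0; 0.0 0.8 -0.8 0 0 0 0; 0.0 0.8 -0.8 0 0 0 0; 0.0 0.8 -0.8 0 0 0 0
```

Request:
{"fn": "servo_tool", "kwargs": {"steps": "0 0.7 -0.8 0 0 0 0; 0 0.7 -0.8 0 0 0 0; 0 0.7 -0.8 0 0 0 0; 0 0.8 -0.8 0 0 0 0; 0 0.8 -0.8 0 0 0 0; 0 0.8 -0.8 0 0 0 0; 0 0.8 -0.8 0 0 0 0; 0 0.8 -0.8 0 0 0 0"}}

```text
t: 31.05
eef_pos: [547.6, -55.3, 267.2]
tcp_rot: [-2.645, 1.569, 1.937]
ft_force: [-2.2, 0.5, 4.2]
opening: 0.238
```

```bash
python3 w.py 1,1,1,1,1,1,1,1 1 0.0; python3 cam.py 8
```

```text
t 31.05 th 123.77 r 64.97 z 267.2 Ftan(resist) 1.51 Frad 1.61 Fz 4.21 Mz [-0.17  0.13  0.02] open 22.6 jaw -7.49 tilt [-0.0005  0.0013] J6 -0.09
0.0 0.9 -0.8 0.000 -0.001 0.001 0; 0.0 0.9 -0.7 0 0 0 0; 0.0 0.9 -0.7 0 0 0 0; 0.0 0.9 -0.7 0 0 0 0; 0.0 0.9 -0.7 0 0 0 0; 0.0 0.9 -0.7 0 0 0 0; 0.0 0.9 -0.6 0 0 0 0; 0.0 0.9 -0.6 0 0 0 0
bar top 133.49808705598772
```

View pics/z8.png

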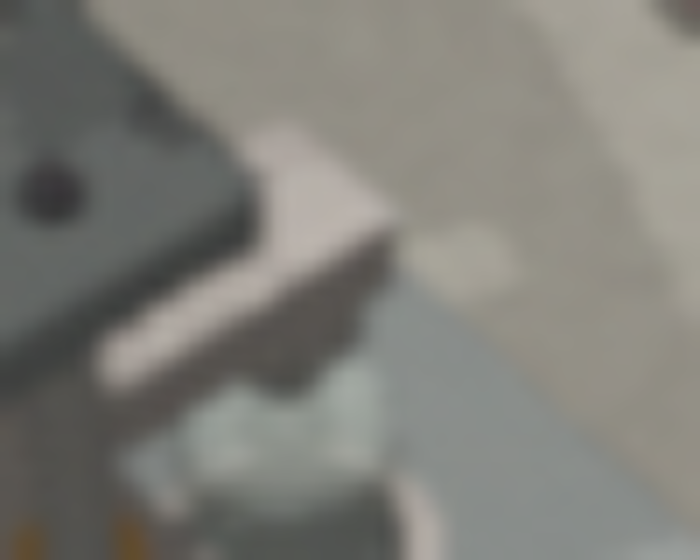

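Request:
{"fn": "servo_tool", "kwargs": {"steps": "0 0.6 -0.5 0 0 0 0; 0 0.6 -0.5 0 0 0 0; 0 0.6 -0.5 0 0 0 0; 0 0.6 -0.5 0 0 0 0; 0 0.6 -0.5 0 0 0 0; 0 0.6 -0.5 0 0 0 0; 0 0.6 -0.5 0 0 0 0; 0 0.6 -0.5 0 0 0 0"}}

```text
t: 31.9
eef_pos: [553.5, -51.8, 267.2]
tcp_rot: [-2.788, 1.57, 1.793]
ft_force: [-1.6, 0.1, 3.2]
opening: 0.241
```

```bash
python3 w.py .7,.7,.7,.7,.7,.7,.7,.7 1 0.0
```

```text
t 31.9 th 117.68 r 64.98 z 267.2 Ftan(resist) 1.38 Frad 0.89 Fz 3.19 Mz [-0.26  0.13 -0.02] open 23.0 jaw -7.49 tilt [-0.0002  0.0011] J6 -0.08
0.0 0.7 -0.5 0.000 -0.001 0.000 0; 0.0 0.7 -0.4 0 0 0 0; 0.0 0.7 -0.4 0 0 0 0; 0.0 0.7 -0.4 0 0 0 0; 0.0 0.7 -0.4 0 0 0 0; 0.0 0.7 -0.4 0 0 0 0; 0.0 0.7 -0.4 0 0 0 0; 0.0 0.7 -0.4 0 0 0 0
```

Request:
{"fn": "servo_tool", "kwargs": {"steps": "0 0.7 -0.4 0 0 0 0; 0 0.7 -0.4 0 0 0 0; 0 0.7 -0.4 0 0 0 0; 0 0.7 -0.4 0 0 0 0; 0 0.7 -0.4 0 0 0 0; 0 0.7 -0.4 0 0 0 0; 0 0.7 -0.3 0 0 0 0; 0 0.7 -0.3 0 0 0 0"}}

```text
t: 32.7
eef_pos: [559.8, -48.9, 267.2]
tcp_rot: [-2.701, 1.569, 1.881]
ft_force: [-2.6, 1.2, 4.6]
opening: 0.239
```

```bash
python3 w.py .7,.7,.7,.7,.7,.7,.7,.7 1 0.0
```

```text
t 32.7 th 111.56 r 64.93 z 267.2 Ftan(resist) 1.96 Frad 2.06 Fz 4.6 Mz [ 0.08  0.29 -0.02] open 22.7 jaw -7.49 tilt [-0.0006  0.0018] J6 -0.08
0.0 0.7 -0.5 0.000 -0.002 0.001 0; 0.0 0.7 -0.4 0 0 0 0; 0.0 0.7 -0.4 0 0 0 0; 0.0 0.7 -0.4 0 0 0 0; 0.0 0.7 -0.3 0 0 0 0; 0.0 0.7 -0.3 0 0 0 0; 0.0 0.7 -0.3 0 0 0 0; 0.0 0.7 -0.3 0 0 0 0
```

Request:
{"fn": "servo_tool", "kwargs": {"steps": "0 0.7 -0.4 0 0 0 0; 0 0.7 -0.4 0 0 0 0; 0 0.7 -0.3 0 0 0 0; 0 0.7 -0.3 0 0 0 0; 0 0.7 -0.3 0 0 0 0; 0 0.7 -0.3 0 0 0 0; 0 0.7 -0.3 0 0 0 0; 0 0.7 -0.3 0 0 0 0"}}

```text
t: 33.5
eef_pos: [566.3, -46.7, 267.2]
tcp_rot: [-2.729, 1.569, 1.853]
ft_force: [-2.1, 2.1, 4.4]
opening: 0.236
```

```bash
python3 w.py .7,.7,.7,.7,.7,.7,.7,.7 1 0.0
```

```text
t 33.5 th 105.57 r 64.94 z 267.2 Ftan(resist) 1.5 Frad 2.62 Fz 4.44 Mz [0.13 0.27 0.04] open 22.4 jaw -7.48 tilt [-0.0006  0.002 ] J6 -0.07
0.0 0.7 -0.4 0.000 -0.002 0.001 0; 0.0 0.7 -0.3 0 0 0 0; 0.0 0.7 -0.3 0 0 0 0; 0.0 0.7 -0.3 0 0 0 0; 0.0 0.7 -0.3 0 0 0 0; 0.0 0.8 -0.3 0 0 0 0; 0.0 0.8 -0.2 0 0 0 0; 0.0 0.8 -0.2 0 0 0 0
```

Request:
{"fn": "servo_tool", "kwargs": {"steps": "0 0.7 -0.4 0 0 0 0; 0 0.7 -0.3 0 0 0 0; 0 0.7 -0.3 0 0 0 0; 0 0.7 -0.3 0 0 0 0; 0 0.7 -0.3 0 0 0 0; 0 0.7 -0.3 0 0 0 0; 0 0.7 -0.2 0 0 0 0; 0 0.7 -0.2 0 0 0 0"}}

```text
t: 34.3
eef_pos: [572.8, -45.3, 267.2]
tcp_rot: [-2.752, 1.569, 1.83]
ft_force: [-1.4, 0.2, 4.1]
opening: 0.241
```

```bash
python3 w.py .7,.7,.7,.7,.7,.7,.7,.7 1 0.0
```

```text
t 34.3 th 99.68 r 64.96 z 267.2 Ftan(resist) 1.36 Frad 0.42 Fz 4.14 Mz [-0.02  0.2  -0.04] open 22.9 jaw -7.49 tilt [-0.0004  0.0017] J6 -0.06
0.0 0.8 -0.3 0.000 -0.002 0.001 0; 0.0 0.8 -0.2 0 0 0 0; 0.0 0.8 -0.2 0 0 0 0; 0.0 0.8 -0.2 0 0 0 0; 0.0 0.8 -0.2 0 0 0 0; 0.0 0.8 -0.2 0 0 0 0; 0.0 0.8 -0.2 0 0 0 0; 0.0 0.8 -0.2 0 0 0 0
```

Request:
{"fn": "servo_tool", "kwargs": {"steps": "0 0.8 -0.2 0 0 0 0; 0 0.8 -0.2 0 0 0 0; 0 0.8 -0.2 0 0 0 0; 0 0.8 -0.2 0 0 0 0; 0 0.8 -0.2 0 0 0 0; 0 0.8 -0.1 0 0 0 0; 0 0.8 -0.1 0 0 0 0; 0 0.8 -0.1 0 0 0 0"}}

```text
t: 35.1
eef_pos: [579.9, -44.5, 267.2]
tcp_rot: [-2.818, 1.569, 1.764]
ft_force: [-1.6, 1.2, 3.4]
opening: 0.242
```

```bash
python3 w.py .7,.7,.7,.7,.7,.7,.7,.7 1 0.0
```

```text
t 35.1 th 93.37 r 64.91 z 267.2 Ftan(resist) 1.52 Frad 1.28 Fz 3.45 Mz [ 0.07  0.17 -0.05] open 23.0 jaw -7.49 tilt [-0.0004  0.0021] J6 -0.06
0.0 0.8 -0.2 0.000 -0.002 0.001 0; 0.0 0.8 -0.1 0 0 0 0; 0.0 0.8 -0.1 0 0 0 0; 0.0 0.8 -0.1 0 0 0 0; 0.0 0.8 -0.1 0 0 0 0; 0.0 0.8 -0.1 0 0 0 0; 0.0 0.8 -0.1 0 0 0 0; 0.0 0.8 -0.1 0 0 0 0
```

Request:
{"fn": "servo_tool", "kwargs": {"steps": "0 0.8 -0.1 0 0 0 0; 0 0.8 -0.1 0 0 0 0; 0 0.8 -0.1 0 0 0 0; 0 0.8 -0.1 0 0 0 0; 0 0.8 -0.1 0 0 0 0; 0 0.8 0 0 0 0 0; 0 0.8 0 0 0 0 0; 0 0.8 0 0 0 0 0"}}

```text
t: 35.9
eef_pos: [586.9, -44.5, 267.2]
tcp_rot: [-2.9, 1.568, 1.682]
ft_force: [-1.9, 1.8, 4.3]
opening: 0.238
```

```bash
python3 w.py .7,.7,.7,.7,.7,.7,.7,.7 1 0.0
```

```text
t 35.9 th 87.14 r 64.89 z 267.2 Ftan(resist) 1.97 Frad 1.66 Fz 4.32 Mz [ 0.19  0.13 -0.02] open 22.7 jaw -7.48 tilt [-0.0003  0.0028] J6 -0.06
0.0 0.8 -0.2 0.000 -0.003 0.001 0; 0.0 0.8 -0.0 0 0 0 0; 0.0 0.8 -0.0 0 0 0 0; 0.0 0.8 -0.0 0 0 0 0; 0.0 0.8 -0.0 0 0 0 0; 0.0 0.8 -0.0 0 0 0 0; 0.0 0.8 0.0 0 0 0 0; 0.0 0.8 0.0 0 0 0 0
```

Request:
{"fn": "servo_tool", "kwargs": {"steps": "0 0.8 -0.1 0 0 0 0; 0 0.8 0 0 0 0 0; 0 0.8 0 0 0 0 0; 0 0.8 0 0 0 0 0; 0 0.8 0 0 0 0 0; 0 0.8 0 0 0 0 0; 0 0.8 0.1 0 0 0 0; 0 0.8 0.1 0 0 0 0"}}

```text
t: 36.7
eef_pos: [594.0, -45.3, 267.2]
tcp_rot: [-3.013, 1.568, 1.569]
ft_force: [-1.4, 2.7, 3.4]
opening: 0.238
```

```bash
python3 w.py .7,.7,.7,.7,.7,.7,.7,.7 1 0.0
```

```text
t 36.7 th 80.9 r 64.86 z 267.2 Ftan(resist) 1.86 Frad 2.48 Fz 3.43 Mz [0.39 0.14 0.06] open 22.6 jaw -7.48 tilt [0.     0.0032] J6 -0.06
0.0 0.8 -0.1 0.000 -0.003 0.000 0; 0.0 0.8 0.0 0 0 0 0; 0.0 0.8 0.0 0 0 0 0; 0.0 0.8 0.1 0 0 0 0; 0.0 0.8 0.1 0 0 0 0; 0.0 0.8 0.1 0 0 0 0; 0.0 0.8 0.1 0 0 0 0; 0.0 0.8 0.1 0 0 0 0
```

Request:
{"fn": "servo_tool", "kwargs": {"steps": "0 0.8 -0.2 0 -0.003 0 0; 0 0.8 0 0 0 0 0; 0 0.8 0 0 0 0 0; 0 0.8 0 0 0 0 0; 0 0.8 0.1 0 0 0 0; 0 0.8 0.1 0 0 0 0; 0 0.8 0.1 0 0 0 0; 0 0.8 0.1 0 0 0 0"}}

```text
t: 37.5
eef_pos: [600.8, -46.7, 267.1]
tcp_rot: [-0.794, 1.57, -2.495]
ft_force: [-0.9, 2.3, 3.8]
opening: 0.242
```

```bash
python3 w.py .7,.7,.7,.7,.7,.7,.7,.7 1 0.0; python3 cam.py 9
```

```text
t 37.5 th 74.72 r 64.93 z 267.1 Ftan(resist) 1.49 Frad 2.0 Fz 3.79 Mz [0.24 0.19 0.  ] open 23.1 jaw -7.48 tilt [-0.0006 -0.0005] J6 -0.06
0.0 0.8 0.1 0.000 0.001 0.001 0; 0.0 0.8 0.1 0 0 0 0; 0.0 0.8 0.1 0 0 0 0; 0.0 0.8 0.1 0 0 0 0; 0.0 0.8 0.2 0 0 0 0; 0.0 0.8 0.2 0 0 0 0; 0.0 0.8 0.2 0 0 0 0; 0.0 0.8 0.2 0 0 0 0
bar top 130.52670446991215
```

View pics/z9.png

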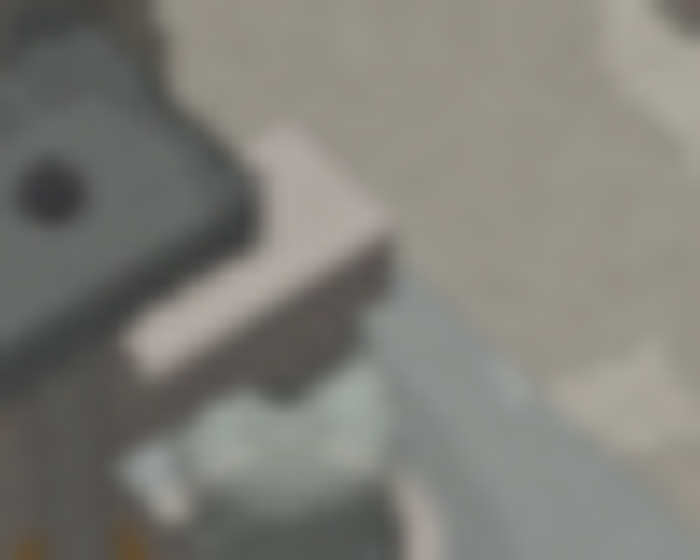

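Request:
{"fn": "servo_tool", "kwargs": {"steps": "0 0.8 0.1 0 0 0 0; 0 0.8 0.1 0 0 0 0; 0 0.8 0.1 0 0 0 0; 0 0.8 0.1 0 0 0 0; 0 0.8 0.2 0 0 0 0; 0 0.8 0.2 0 0 0 0; 0 0.8 0.2 0 0 0 0; 0 0.8 0.2 0 0 0 0"}}

```text
t: 38.35
eef_pos: [607.7, -48.9, 267.1]
tcp_rot: [-0.57, 1.57, -2.271]
ft_force: [0.2, 1.9, 3.4]
opening: 0.239
```

```bash
python3 w.py .7,.7,.7,.7,.7,.7,.7,.7 1 0.0
```

```text
t 38.35 th 68.35 r 64.93 z 267.1 Ftan(resist) 0.52 Frad 1.85 Fz 3.43 Mz [ 0.2   0.15 -0.04] open 22.8 jaw -7.49 tilt [-0.0005 -0.0006] J6 -0.06
0.0 0.8 0.1 0.000 0.001 0.000 0; 0.0 0.8 0.2 0 0 0 0; 0.0 0.8 0.2 0 0 0 0; 0.0 0.8 0.2 0 0 0 0; 0.0 0.8 0.2 0 0 0 0; 0.0 0.8 0.2 0 0 0 0; 0.0 0.8 0.3 0 0 0 0; 0.0 0.7 0.3 0 0 0 0
```

Request:
{"fn": "servo_tool", "kwargs": {"steps": "0 0.8 0.1 0 0 0 0; 0 0.8 0.2 0 0 0 0; 0 0.8 0.2 0 0 0 0; 0 0.8 0.2 0 0 0 0; 0 0.8 0.2 0 0 0 0; 0 0.8 0.2 0 0 0 0; 0 0.8 0.3 0 0 0 0; 0 0.7 0.3 0 0 0 0"}}

```text
t: 39.15
eef_pos: [614.0, -51.8, 267.0]
tcp_rot: [-0.891, 1.569, -2.593]
ft_force: [-2.5, 2.3, 4.6]
opening: 0.242
```

```bash
python3 w.py .7,.7,.7,.7,.7,.7,.7,.7 1 0.0
```

```text
t 39.15 th 62.25 r 64.96 z 267.0 Ftan(resist) 3.32 Frad 0.87 Fz 4.58 Mz [ 0.29  0.36 -0.  ] open 23.0 jaw -7.49 tilt [-0.0013 -0.0008] J6 -0.06
0.0 0.8 0.3 0.000 0.001 0.001 0; 0.0 0.7 0.3 0 0 0 0; 0.0 0.7 0.3 0 0 0 0; 0.0 0.7 0.3 0 0 0 0; 0.0 0.7 0.3 0 0 0 0; 0.0 0.7 0.3 0 0 0 0; 0.0 0.7 0.3 0 0 0 0; 0.0 0.7 0.3 0 0 0 0
```

Request:
{"fn": "servo_tool", "kwargs": {"steps": "0 0.15 0.06 0 0 0 0; 0 0.15 0.06 0 0 0 0; 0 0.15 0.06 0 0 0 0; 0 0.15 0.06 0 0 0 0; 0 0.15 0.06 0 0 0 0; 0 0.15 0.06 0 0 0 0; 0 0.15 0.06 0 0 0 0; 0 0.15 0.06 0 0 0 0"}}

```text
t: 39.95
eef_pos: [615.0, -52.4, 267.0]
tcp_rot: [-1.148, 1.569, -2.849]
ft_force: [-1.6, 1.3, 3.7]
opening: 0.241
```

```bash
python3 w.py .7,.7,.7,.7,.7,.7,.7,.7 1 0.0
```

```text
t 39.95 th 61.19 r 64.98 z 267.0 Ftan(resist) 2.06 Frad 0.34 Fz 3.73 Mz [0.21 0.33 0.04] open 22.9 jaw -7.48 tilt [-0.0017 -0.0005] J6 -0.06
0.0 0.8 0.3 0.000 0.001 0.002 0; 0.0 0.7 0.3 0 0 0 0; 0.0 0.7 0.3 0 0 0 0; 0.0 0.7 0.3 0 0 0 0; 0.0 0.7 0.3 0 0 0 0; 0.0 0.7 0.3 0 0 0 0; 0.0 0.7 0.3 0 0 0 0; 0.0 0.7 0.4 0 0 0 0
```

Request:
{"fn": "servo_tool", "kwargs": {"steps": "0 0.4 0.15 0 0 0 0; 0 0.4 0.15 0 0 0 0; 0 0.4 0.15 0 0 0 0; 0 0.4 0.15 0 0 0 0; 0 0.4 0.2 0 0 0 0; 0 0.4 0.2 0 0 0 0; 0 0.4 0.2 0 0 0 0; 0 0.4 0.2 0 0 0 0"}}

```text
t: 40.75
eef_pos: [618.1, -54.2, 267.0]
tcp_rot: [-1.332, 1.569, -3.033]
ft_force: [-2.7, 2.4, 4.6]
opening: 0.24
```

```bash
python3 w.py .7,.7,.7,.7,.7,.7,.7,.7 1 0.0
```

```text
t 40.75 th 58.04 r 64.97 z 267.0 Ftan(resist) 3.56 Frad 0.66 Fz 4.59 Mz [ 0.31  0.44 -0.01] open 22.9 jaw -7.48 tilt [-0.0022 -0.0002] J6 -0.06
0.0 0.8 0.3 0.000 0.001 0.002 0; 0.0 0.7 0.3 0 0 0 0; 0.0 0.7 0.4 0 0 0 0; 0.0 0.7 0.4 0 0 0 0; 0.0 0.7 0.4 0 0 0 0; 0.0 0.7 0.4 0 0 0 0; 0.0 0.7 0.4 0 0 0 0; 0.0 0.7 0.4 0 0 0 0
```

Request:
{"fn": "servo_tool", "kwargs": {"steps": "0 0.2 0.1 0 0 0 0; 0 0.2 0.1 0 0 0 0; 0 0.2 0.1 0 0 0 0; 0 0.2 0.1 0 0 0 0; 0 0.2 0.1 0 0 0 0; 0 0.2 0.1 0 0 0 0; 0 0.2 0.1 0 0 0 0; 0 0.2 0.1 0 0 0 0"}}

```text
t: 41.55
eef_pos: [619.6, -55.1, 267.0]
tcp_rot: [-1.431, 1.568, -3.133]
ft_force: [-3.7, 2.4, 5.4]
opening: 0.24
```

```bash
python3 w.py .7,.7,.7,.7,.7,.7,.7,.7 1 0.0; python3 - <<'E'
from cell import sensors
print(sensors.state()["ft_force"],sensors.state()["ft_force"])
E
```

```text
t 41.55 th 56.49 r 64.96 z 267.0 Ftan(resist) 4.38 Frad -0.06 Fz 5.38 Mz [0.31 0.51 0.06] open 22.8 jaw -7.48 tilt [-0.0025 -0.    ] J6 -0.06
0.0 0.8 0.3 0.000 0.000 0.002 0; 0.0 0.7 0.4 0 0 0 0; 0.0 0.7 0.4 0 0 0 0; 0.0 0.7 0.4 0 0 0 0; 0.0 0.7 0.4 0 0 0 0; 0.0 0.7 0.4 0 0 0 0; 0.0 0.7 0.4 0 0 0 0; 0.0 0.7 0.4 0 0 0 0
[-3.6858796   2.36722634  5.3791356 ] [-3.6858796   2.36722634  5.3791356 ]
```

```bash
python3 - <<'E'
from h import *
from cell import *
import subprocess
for i in range(3):
    p,d=read_camera("scene"); s=sensors.state(); T=np.radians(56.5); t=np.array([np.sin(T),-np.cos(T)])
    print(s["t"],s["ft_force"].round(2),"tan",(-s["ft_force"][:2]@t).round(2),s["moment"].round(2),s["eef_pos"].round(2))
cv2.imwrite("pics/z10.png",cv2.resize(p[205:245,215:265],None,fx=14,fy=14,interpolation=cv2.INTER_CUBIC))
E
```

```text
41.6 [-2.14  1.34  4.96] tan 2.52 [0.32 0.5  0.01] [619.6  -55.16 267.  ]
41.65 [-2.12  2.28  3.77] tan 3.03 [ 0.3   0.43 -0.  ] [619.6  -55.12 267.01]
41.7 [-3.23  2.69  4.18] tan 4.18 [ 0.3   0.48 -0.  ] [619.61 -55.17 267.01]
```

View pics/z10.png

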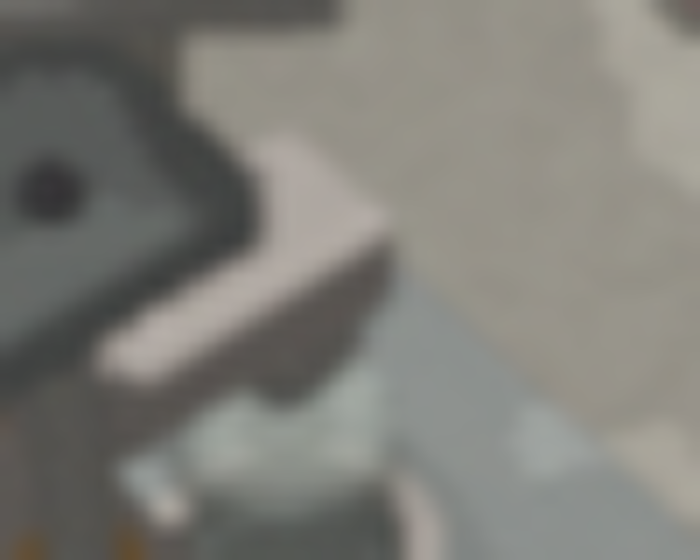

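Request:
{"fn": "servo_tool", "kwargs": {"steps": "0 0.2 0.1 0 0 0 0; 0 0.2 0.1 0 0 0 0; 0 0.2 0.1 0 0 0 0; 0 0.2 0.1 0 0 0 0; 0 0.2 0.1 0 0 0 0; 0 0.2 0.1 0 0 0 0; 0 0.2 0.1 0 0 0 0; 0 0.2 0.1 0 0 0 0"}}

```text
t: 42.5
eef_pos: [621.0, -56.1, 267.0]
tcp_rot: [-1.474, 1.568, 3.108]
ft_force: [-3.2, 2.2, 5.0]
opening: 0.24
```

```bash
cat > m.py <<'E'
from h import *
from cell import *
s=sensors.state();rows=[]
for i in range(3):
    if i: read_camera("scene");s=sensors.state()
    d=s["eef_pos"][:2]-[583.7,-109.3];T=np.arctan2(d[1],d[0]);u=np.array([np.cos(T),np.sin(T)]);t=np.array([u[1],-u[0]])
    print(round(s["t"],2),"th",np.degrees(T).round(2),"tan",(-s["ft_force"][:2]@t).round(2),"Mu",(s["moment"][:2]@u).round(3),"Fz",s["ft_force"][2].round(1),"z",s["eef_pos"][2].round(1))
E
python3 m.py
```

```text
42.5 th 54.91 tan 3.89 Mu 0.655 Fz 5.0 z 267.0
42.55 th 54.88 tan 2.55 Mu 0.625 Fz 5.1 z 267.0
42.6 th 54.87 tan 3.24 Mu 0.586 Fz 4.9 z 267.0
```

Request:
{"fn": "servo_tool", "kwargs": {"steps": "0 0.2 0.1 0 0 0 0; 0 0.2 0.1 0 0 0 0; 0 0.2 0.1 0 0 0 0; 0 0.2 0.1 0 0 0 0; 0 0.2 0.1 0 0 0 0; 0 0.2 0.1 0 0 0 0; 0 0.2 0.1 0 0 0 0; 0 0.2 0.1 0 0 0 0"}}

```text
t: 43.4
eef_pos: [622.5, -57.2, 267.0]
tcp_rot: [-1.491, 1.568, 3.091]
ft_force: [-3.2, 2.0, 4.3]
opening: 0.238
```

```bash
python3 m.py
```

```text
43.4 th 53.32 tan 3.76 Mu 0.688 Fz 4.3 z 267.0
43.45 th 53.31 tan 4.07 Mu 0.644 Fz 5.2 z 267.0
43.5 th 53.29 tan 3.61 Mu 0.687 Fz 4.6 z 267.0
```

Request:
{"fn": "servo_tool", "kwargs": {"steps": "0 0.2 0.1 0 0 0 0; 0 0.2 0.1 0 0 0 0; 0 0.2 0.1 0 0 0 0; 0 0.2 0.1 0 0 0 0; 0 0.2 0.1 0 0 0 0; 0 0.2 0.1 0 0 0 0; 0 0.2 0.1 0 0 0 0; 0 0.2 0.1 0 0 0 0"}}

```text
t: 44.3
eef_pos: [624.0, -58.3, 266.9]
tcp_rot: [-1.495, 1.567, 3.087]
ft_force: [-2.8, 3.0, 4.7]
opening: 0.243
```

```bash
python3 m.py
```

```text
44.3 th 51.73 tan 4.1 Mu 0.799 Fz 4.7 z 266.9
44.35 th 51.71 tan 4.94 Mu 0.692 Fz 5.4 z 266.9
44.4 th 51.72 tan 4.63 Mu 0.712 Fz 5.1 z 266.9
```

Request:
{"fn": "servo_tool", "kwargs": {"steps": "0 0 0 0 0 0 60; 0 0 0 0 0 0 60; 0 0 0 0 0 0 60; 0 0 0 0 0 0 60; 0 0 0 0 0 0 60; -8 0 0 0 0 0 60; -20 0 0 0 0 0 60; -30 0 0 0 0 0 60"}}

```text
t: 45.2
eef_pos: [624.2, -59.2, 322.3]
tcp_rot: [-1.442, 1.562, 3.139]
ft_force: [0.2, -0.5, -0.7]
opening: 0.631
```

Request:
{"fn": "servo_tool", "kwargs": {"steps": "-40 0 0 0 0 0 60; -40 0 0 0 0 0 60; 0 0 45 0 0 0 60; 0 0 45 0 0 0 60; 0 0 45 0 0 0 60; 0 0 45 0 0 0 60; 0 0 30 0 0 0 60; 0 0 0 0 0 0 60"}}

```text
t: 46.0
eef_pos: [596.8, -273.7, 416.7]
tcp_rot: [0.786, 1.565, -0.912]
ft_force: [0.4, -0.5, -0.2]
opening: 0.633
```

```bash
python3 cam.py 11; python3 - <<'E'
from h import *
from cell import *
s=sensors.state();print(s["t"],s["eef_pos"].round(1),s["ft_force"].round(2))
p=np.load("scene11.npz")["p"];d=np.load("scene11.npz")["d"]
cv2.imwrite("pics/e1.png",cv2.resize(p[150:260,170:290],None,fx=5,fy=5,interpolation=cv2.INTER_CUBIC))
W=pts("scene",d);q=W[180:215,195:220].reshape(-1,3);q=q[(q[:,2]>274)&(q[:,2]<292)]
print(len(q),np.median(q,0) if len(q) else 0)
n="top";p,d=read_camera(n);W=pts(n,d);cv2.imwrite("pics/e2.png",cv2.resize(p[120:220,230:350],None,fx=5,fy=5))
q=W[150:200,285:325].reshape(-1,3);q=q[(q[:,2]>274)&(q[:,2]<292)]
if len(q): print(np.median(q,0),cv2.minAreaRect(q[:,:2].astype(np.float32)))
q=W[155:200,250:292].reshape(-1,3);q=q[(q[:,2]>110)&(q[:,2]<150)];print("bar",len(q),np.median(q,0) if len(q) else 0)
E
```

```text
bar top 130.08924348346315
46.05 [ 597.1 -272.1  416.9] [0.18 1.24 0.6 ]
168 [ 587.59449128 -109.42850078  281.06470909]
[ 584.28433498 -109.17692589  281.97829355] ((594.4683837890625, -92.51922607421875), (69.0982666015625, 30.530790328979492), 58.326507568359375)
bar 470 [578.85939297 -53.13250794 130.41490684]
```

View pics/e1.png

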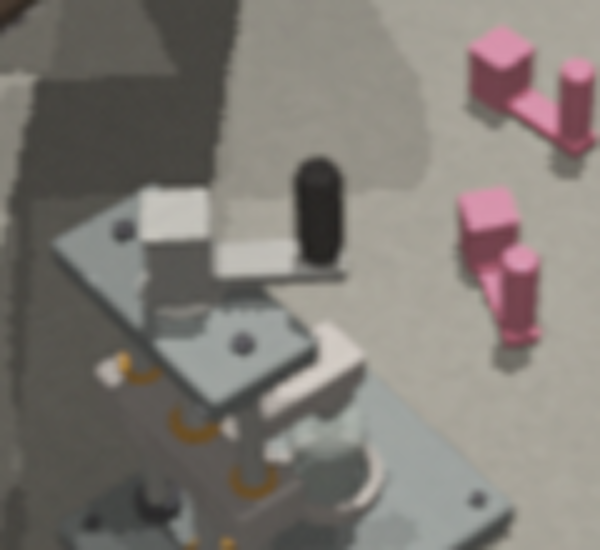

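View pics/e2.png

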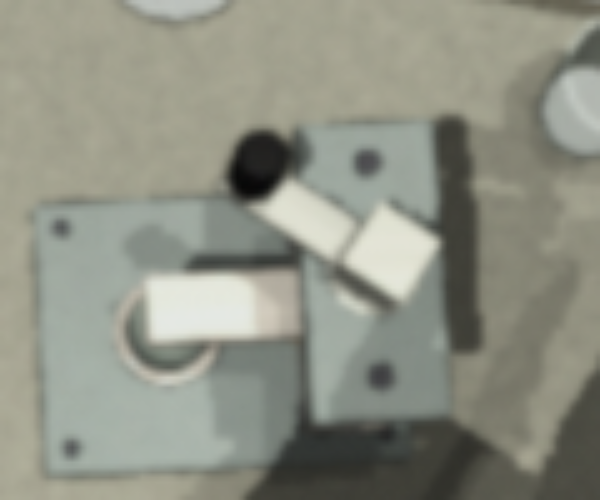

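```bash
python3 -c "
from cell import order,sensors
print(sensors.state()['qvel'].round(3)); print(order.job_done())"
```

```text
[ 0.033 -0.009  0.013  0.005 -0.003  0.007]
the job is handed in; nothing more can be done
None
```

I fitted the silver, black-handled crank over the square shaft end and wound it clockwise about 3.1 turns by its handle. I stopped when it went firm, let go, backed the arm clear and handed in at about 46 s. No verdict was reported.

**Fitting:** The first lowering stalled on top of the square at about 9 N. I shifted roughly 1 mm sideways and the crank then dropped on with almost no force.

**Last checks:**
- **Crank:** the top view puts the hub's top at 282.0 mm, which is right for fully down. It is centred on the shaft to about 0.5 mm.
- **Foot travel:** the carriage came down about 49 mm, matching the turns wound.
- **Winding force:** it rose from about 1.5 N to about 4.5 N at the handle. The wrist moment gave the same 3 N rise, so I put the foot at roughly 75 N.

**What was less certain:**
- **Noise:** single force readings scattered by about 0.8 N, so I averaged several.
- **Slow rise:** the force climbed over about 13° of crank rather than the few degrees described.
- **Stopper not seen:** the foot hid the stopper at the end, so "home" rests on the force and the foot height. In the calls I read out, the side load on the handle reached about 17 N during the fast turns, while the crank stayed down.

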